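Strip filter-regulators: kit diaphragms and bonnets, hang the bowls to dry

TASK

Strip down the filter-regulators for service: put a new diaphragm flat in each of the three pockets of the blue kit tray, then lift the loose bonnet off every regulator that still wears one and set it upright over a diaphragm, one to a pocket, sitting flat on it. Turn each washed bowl upside down over a drying peg, one to a peg, with its rim resting on the drip board. Leave the regulator bodies, the gauge and the coil where they are.

Things in the scene. Friction and masses are not known exactly. Their poses are not given: they have to be found in the camera images.
- tray: Blue kit tray fixed to the bench, 88 x 240 mm, 18 mm high, with three pockets in a row along its y axis; its origin is the centre of its underside.
- pocket1 (a point): Pocket of the blue kit tray: 70 mm square, 12 mm deep. This point: the centre of its floor, 6 mm above the tray's underside.
- pocket2 (a point): Pocket of the blue kit tray: 70 mm square, 12 mm deep. This point: the centre of its floor, 6 mm above the tray's underside.
- pocket3 (a point): Pocket of the blue kit tray: 70 mm square, 12 mm deep. This point: the centre of its floor, 6 mm above the tray's underside.
- disc_a_c (a point): New diaphragm: black rubber disc 60 mm across and 5 mm thick, lying flat, with a steel washer 24 mm across (to 7 mm high) and a brass hub 14 mm across that rises to 22 mm above its underside, by which it is picked up. This point: on its axis, 11 mm above its underside. Its z axis points up out of the hub. About 50 g.
- disc_b_c (a point): New diaphragm: black rubber disc 60 mm across and 5 mm thick, lying flat, with a steel washer 24 mm across (to 7 mm high) and a brass hub 14 mm across that rises to 22 mm above its underside, by which it is picked up. This point: on its axis, 11 mm above its underside. Its z axis points up out of the hub. About 50 g.
- disc_c_c (a point): New diaphragm: black rubber disc 60 mm across and 5 mm thick, lying flat, with a steel washer 24 mm across (to 7 mm high) and a brass hub 14 mm across that rises to 22 mm above its underside, by which it is picked up. This point: on its axis, 11 mm above its underside. Its z axis points up out of the hub. About 50 g.
- reg_a_seat (a point): Filter-regulator body standing loose on the bench on a heavy round steel foot, about 0.9 kg: foot 78 mm across, aluminium block 58 mm square, round top 60 mm across. This point: the centre of its flat top seat, 58 mm above the bench, on which a loose bonnet may sit (a brass boss 34 mm across stands 5 mm above the seat inside the bonnet). A regulator without a bonnet is already open: leave it.
- reg_b_seat (a point): Filter-regulator body standing loose on the bench on a heavy round steel foot, about 0.9 kg: foot 78 mm across, aluminium block 58 mm square, round top 60 mm across. This point: the centre of its flat top seat, 58 mm above the bench, on which a loose bonnet may sit (a brass boss 34 mm across stands 5 mm above the seat inside the bonnet). A regulator without a bonnet is already open: leave it.
- reg_c_seat (a point): Filter-regulator body standing loose on the bench on a heavy round steel foot, about 0.9 kg: foot 78 mm across, aluminium block 58 mm square, round top 60 mm across. This point: the centre of its flat top seat, 58 mm above the bench, on which a loose bonnet may sit (a brass boss 34 mm across stands 5 mm above the seat inside the bonnet). A regulator without a bonnet is already open: leave it.
- bonnet_a_c (a point): Loose bonnet: black bell, flange 59 mm across at its foot, hollow below (46 mm bore, 22 mm deep), 62 mm tall in all; the red knob on top, 31 mm across, takes up the upper 26 mm (36 to 62 mm above its foot) and is what to grip. This point: on its axis, 31 mm above its foot. Its z axis points up through the knob. About 160 g. It simply lifts off; nothing holds it down. None if this bonnet is not there (gone before).
- bonnet_b_c (a point): Loose bonnet: black bell, flange 59 mm across at its foot, hollow below (46 mm bore, 22 mm deep), 62 mm tall in all; the red knob on top, 31 mm across, takes up the upper 26 mm (36 to 62 mm above its foot) and is what to grip. This point: on its axis, 31 mm above its foot. Its z axis points up through the knob. About 160 g. It simply lifts off; nothing holds it down. None if this bonnet is not there (gone before).
- bonnet_c_c (a point): Loose bonnet: black bell, flange 59 mm across at its foot, hollow below (46 mm bore, 22 mm deep), 62 mm tall in all; the red knob on top, 31 mm across, takes up the upper 26 mm (36 to 62 mm above its foot) and is what to grip. This point: on its axis, 31 mm above its foot. Its z axis points up through the knob. About 160 g. It simply lifts off; nothing holds it down. None if this bonnet is not there (gone before).
- bowl_a_c (a point): Washed metal bowl: grey straight cup 54 mm outside diameter, 90 mm long, wall 3 mm, shut at one end by a 5 mm base with a brass drain nipple (14 mm across, 10 mm long), open at the other. It lies on its side on the wire draining stand, its axis about 44 mm above the bench. This point: on its axis, half-way along the 90 mm. Its x axis points out of the open mouth. About 110 g. None if not there.
- bowl_b_c (a point): Washed metal bowl: grey straight cup 54 mm outside diameter, 90 mm long, wall 3 mm, shut at one end by a 5 mm base with a brass drain nipple (14 mm across, 10 mm long), open at the other. It lies on its side on the wire draining stand, its axis about 44 mm above the bench. This point: on its axis, half-way along the 90 mm. Its x axis points out of the open mouth. About 110 g. None if not there.
- rack: White drip board of the drying rack, fixed to the bench, 110 x 210 mm, 14 mm high, with two upright green pegs 100 mm apart along its y axis; its origin is the centre of its underside.
- peg1 (a point): Green drying peg, 22 mm across, tapering over its top 10 mm to 10 mm, 62 mm tall above the white drip board. This point: on its axis at the board's surface.
- peg2 (a point): Green drying peg, 22 mm across, tapering over its top 10 mm to 10 mm, 62 mm tall above the white drip board. This point: on its axis at the board's surface.
- drainer: Wire draining stand fixed to the bench, grey base 130 x 170 mm, 5 mm thick; two lanes of paired 8 mm rods along its x axis (rod centres 32 mm apart, 18 mm above the bench), lanes 90 mm apart. A bowl lies in one or both lanes with its mouth towards the stand's +x. Origin: centre of its underside.
- gauge: Bystander: pressure gauge lying face up, 50 mm across, 24 mm high, with a brass stem. Origin: centre of its underside. Not part of the job.
- coil: Bystander: black solenoid coil, about 32 x 50 x 42 mm high. Origin: underside. Not part of the job.
Mind the look-alikes: they are no part of the job. What is shaped like the part that bears disc_c_c but green is not meant.

How it is judged (in metres and radians):
At the end, for the whole second after the job is handed in: All diaphragms flat on pocket floors, bonnets upright on top of them (foot 5 mm, -2.5/+4, above the pocket floor), each within 12 mm of its pocket's centre; bowls mouth down (within 8 degrees), axis within 17 mm of a peg's, rim on the drip board (within about 4 mm) ((horizontal distance between disc_a_c and pocket1 below 0.012 m or horizontal distance between disc_a_c and pocket2 below 0.012 m or horizontal distance between disc_a_c and pocket3 below 0.012 m) and z of disc_a_c in the frame of tray between 0.0135 and 0.0205 m and angle between each of disc_a_c, bonnet_a_c, disc_b_c, bonnet_b_c, disc_c_c, bonnet_c_c's own z axis and vertical below 0.1 rad and (horizontal distance between bonnet_a_c and pocket1 below 0.012 m or horizontal distance between bonnet_a_c and pocket2 below 0.012 m or horizontal distance between bonnet_a_c and pocket3 below 0.012 m) and z of bonnet_a_c in the frame of tray between 0.0395 and 0.046 m and (horizontal distance between disc_b_c and pocket1 below 0.012 m or horizontal distance between disc_b_c and pocket2 below 0.012 m or horizontal distance between disc_b_c and pocket3 below 0.012 m) and z of disc_b_c in the frame of tray between 0.0135 and 0.0205 m and (horizontal distance between bonnet_b_c and pocket1 below 0.012 m or horizontal distance between bonnet_b_c and pocket2 below 0.012 m or horizontal distance between bonnet_b_c and pocket3 below 0.012 m) and z of bonnet_b_c in the frame of tray between 0.0395 and 0.046 m and (horizontal distance between disc_c_c and pocket1 below 0.012 m or horizontal distance between disc_c_c and pocket2 below 0.012 m or horizontal distance between disc_c_c and pocket3 below 0.012 m) and z of disc_c_c in the frame of tray between 0.0135 and 0.0205 m and (horizontal distance between bonnet_c_c and pocket1 below 0.012 m or horizontal distance between bonnet_c_c and pocket2 below 0.012 m or horizontal distance between bonnet_c_c and pocket3 below 0.012 m) and z of bonnet_c_c in the frame of tray between 0.0395 and 0.046 m and (horizontal distance between bowl_a_c and peg1 below 0.017 m or horizontal distance between bowl_a_c and peg2 below 0.017 m) and angle between each of bowl_a_c, bowl_b_c's own x axis and vertical above 3 rad and z of bowl_a_c in the frame of rack between 0.055 and 0.064 m and (horizontal distance between bowl_b_c and peg1 below 0.017 m or horizontal distance between bowl_b_c and peg2 below 0.017 m) and z of bowl_b_c in the frame of rack between 0.055 and 0.064 m); the robot touches nothing.
It fails at once if a regulator body, the gauge or the coil is moved more than 3 cm (distance of any of gauge, coil, reg_a_seat, reg_b_seat, reg_c_seat from where it was at the start of the episode above 0.03 m).
Of bonnet_a, bonnet_b, bonnet_c only 2 to 3 are there at a start; the rules pass over those that are not, and their reading is None.
Of bowl_a, bowl_b only 1 to 2 are there at a start; the rules pass over those that are not, and their reading is None.
At some moment in a run one of disc_a, disc_b, disc_c may be knocked a few centimetres aside while the robot is not near it.
It also fails if it takes over 210 s, if anything falls off the work surface, if the arm or the gripper's body presses on something with over 40 N, if the wrist force passes 120 N, or if a joint passes its speed limit or range.

ROBOT

A 7-joint arm with a two-finger parallel gripper is mounted at the origin on the work surface. World frame = base frame: x ahead of the robot, y to its left, z up, the work surface at z = 0. Lengths are in mm, angles in rad, forces in N, time in s.
With the tool pointing down it reaches from about 425 to 1025 mm from the base axis. Payload 3.6 kg.
Tool frame: the origin (TCP) lies midway between the tips of the shut fingers; the grasp point (between the pads) lies 19 mm behind it; z points along the fingers, y is the direction in which the jaws open and shut (so a half turn about z gives the same grasp; the last joint's range is limited). The gripper opens to 85 mm and grips with 20 to 120 N. Pads are 22 mm wide; open, the fingers measure 114 mm over their backs; the gripper's body (76 mm by 85 mm) begins 54 mm behind the grasp point. The pads swing forward as they close: fully open they stand 13 mm farther back than shut.
Start: joints at [1.23, 0.591, 0.048, 1.609, -0.033, 0.943, -0.034], TCP at [177.823, -702.857, 231.302] pointing down, gripper open.
Joint ranges: [-2.69, 2.69], [-0.47, 2.24], [-1.27, 1.36], [0.19, 2.51], [-1.53, 4.68], [0.08, 2.07], [-3.09, 3.09]. Speed limits (rad/s): [2.57, 2.57, 3.14, 3.14, 3.14, 3.14, 3.14].

INTERFACE

Orientations are given as a unit quaternion [w, x, y, z].
In Python, from cell import ctrl gives the robot as it stands.
- The arm moves only by the tool arm_command, never from a script. Its argument "plan" is a list of rows, each a list of 6 numbers: the shift along the tool's x, y, z in m, then the turn, a rotation vector about the tool's x, y, z in degrees. A call has 1 to 10 rows; each row shifts and turns the pose as measured when the row begins, along the tool's axes as they then stand; what a row does not reach is not made up. A row lasts 1/8 s, in which the tool goes at most 62.5 mm and 10.7 degrees, less where a joint would pass 70% of its speed; a pose out of reach is approached as far as the arm can. A call with a gripper value outside its range is refused whole. "grip" is the opening, from 0 (shut) to 1 (fully open), set as the call begins (left out, the last holds). The fingers move at their own pace and stop on an object; the grip force is fixed at half the most. Time passes only in rows, so rows that do not move let the fingers close. It gives the time, the measured TCP pose, the force and the opening at its end, in the units of the state.
- ctrl.read_state(): the state, without advancing time (a new reading comes with each control period).
- ctrl.get_image(name): name is "side" or "top"; returns the picture (420x560x3 uint8, red, green, blue); there is no depth.
- ctrl.calibration(name): a dict with "fx", "fy", "cx", "cy" (pixels), "T" (4x4, takes a point from camera to world coordinates). Camera axes: x right, y down, z forward; pixel columns grow to the right and rows downward; lengths in mm; the calibration is good to about 2 mm. A picture is of the moment at which its call begins. calibration takes no time and is no camera call.
- ctrl.hand_in(): hands the job in, once; it reports no verdict.
The state is a dict: "time": time; "qpos": joint angles; "joint_velocities": joint speeds; "effort": joint torques, N m; "tool_pos": TCP position; "ee_rot": TCP orientation; "wrist_force": force on the tool from outside, world axes, zero at the start; "torque": the same for the moment, N m; "gripper_width": opening from 0.0 (shut) to 1.0 (fully open).
Only numpy, scipy, OpenCV 4.12 (cv2) and the standard library are available. Lean on these libraries where they do the work, as an engineer would, in place of code of your own. Each camera call takes 0.05 s, during which the arm holds its last target.

## Working session

There is one attempt and no reset: what is moved stays moved. The work goes in short steps, Python scripts to look and compute and a tool call to move; the robot and the scene stay as the last step left them, time stands still between calls to the robot, and variables do not carry over. Pictures are saved under pics/ and viewed, and the job is handed in when it is done.

Besides the shell and the picture viewer there is one more tool, called after "Request:" as a command line: name --pt "numbers of a row" for each row, then --argument value for the rest. arm_command: Moves the arm, as the interface text tells. Its arguments: {"type":"object","properties":{"plan":{"type":"array"},"grip":{"type":"number"}},"required":["plan"]}

```bash
ls; mkdir -p pics
python3 - <<'E'
from cell import ctrl
import cv2,numpy as np
for n in("top","side"):
    im=ctrl.get_image(n); cv2.imwrite(f"pics/{n}0.png",im[:,:,::-1])
    c=ctrl.calibration(n); print(n,c["fx"],c["fy"],c["cx"],c["cy"]);print(np.round(c["T"],3))
print(ctrl.read_state())
E
```

```text
pics
top 531.7966250087494 531.7966250087494 286.5903828590899 214.33215494672433
[[-8.000000e-03 -9.960000e-01  8.800000e-02  4.076480e+02]
 [-1.000000e+00  9.000000e-03  1.100000e-02  8.545300e+01]
 [-1.100000e-02 -8.800000e-02 -9.960000e-01  1.599918e+03]
 [ 0.000000e+00  0.000000e+00  0.000000e+00  1.000000e+00]]
side 495.3063134973518 495.3063134973518 277.411175487477 210.06136028731126
[[-9.29000e-01 -2.55000e-01  2.69000e-01  1.92618e+02]
 [-3.70000e-01  6.41000e-01 -6.72000e-01  9.08502e+02]
 [-1.00000e-03 -7.24000e-01 -6.90000e-01  9.39021e+02]
 [ 0.00000e+00  0.00000e+00  0.00000e+00  1.00000e+00]]
{'time': 0.1, 'qpos': array([ 1.2294995 ,  0.59200522,  0.0483076 ,  1.60972382, -0.03328107,
        0.94272714, -0.03370343]), 'joint_velocities': array([ 0.00094053, -0.00081144, -0.00027188, -0.00436976,  0.00080154,
       -0.00196956,  0.00022695]), 'effort': array([ 5.41567380e-03, -5.49997294e+01,  1.55306764e+00, -1.98826718e+01,
        9.62518563e-03,  3.81461025e-03,  1.31291918e-05]), 'tool_pos': array([ 177.63290419, -702.10910095,  230.2601717 ]), 'ee_rot': array([-1.01147384e-03,  9.92328659e-01,  1.23623508e-01, -1.92122628e-04]), 'wrist_force': array([0.52224635, 0.34698262, 0.26003692]), 'torque': array([ 0.00524693,  0.06862629, -0.02086165]), 'gripper_width': 1.0015797035574565}
```

View pics/top0.png

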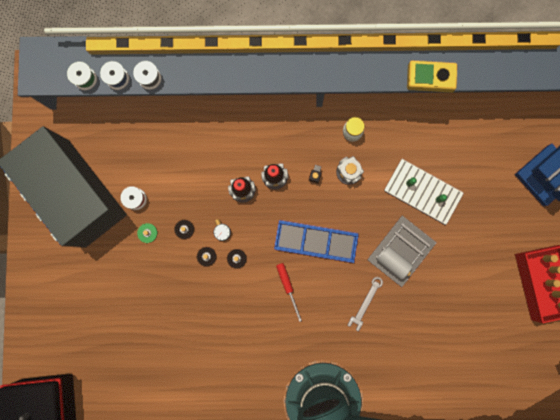

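View pics/side0.png

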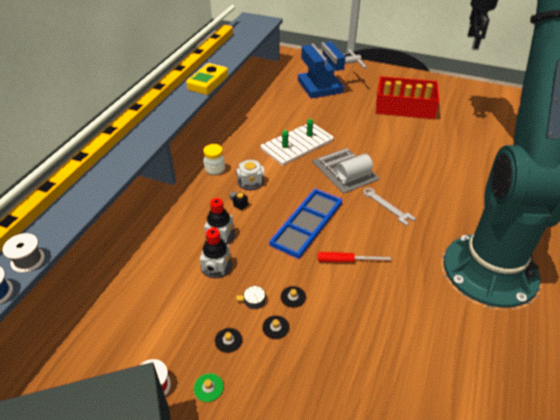

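Run:
```python
import cv2
t=cv2.imread("pics/top0.png");s=cv2.imread("pics/side0.png")
cv2.imwrite("pics/t1.png",cv2.resize(t[140:280,120:280],None,fx=5,fy=4.28,interpolation=2)[:600])
cv2.imwrite("pics/t1.png",cv2.resize(t[140:280,120:310],None,fx=4,fy=4,interpolation=2))
cv2.imwrite("pics/t2.png",cv2.resize(t[140:290,270:470],None,fx=4,fy=4,interpolation=2))
cv2.imwrite("pics/s1.png",cv2.resize(s[260:410,180:380],None,fx=4,fy=4,interpolation=2))
cv2.imwrite("pics/s2.png",cv2.resize(s[120:270,190:390],None,fx=4,fy=4,interpolation=2))
```

```text
(no output)
```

View pics/t1.png

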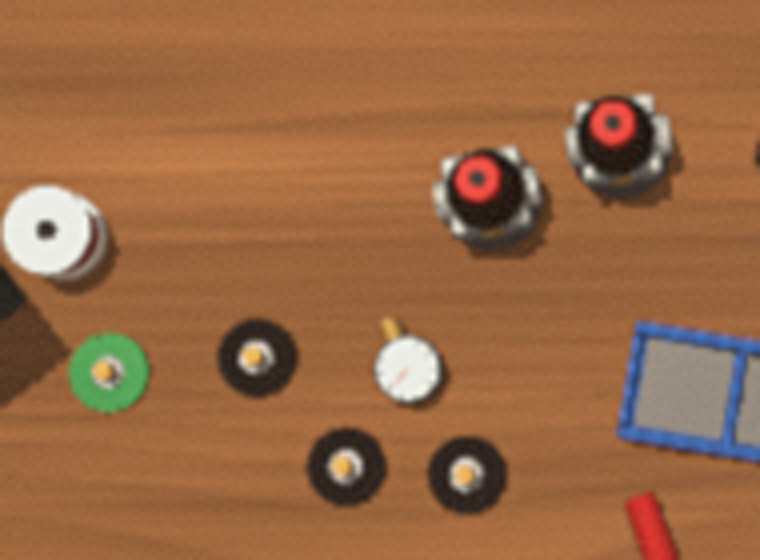

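View pics/t2.png

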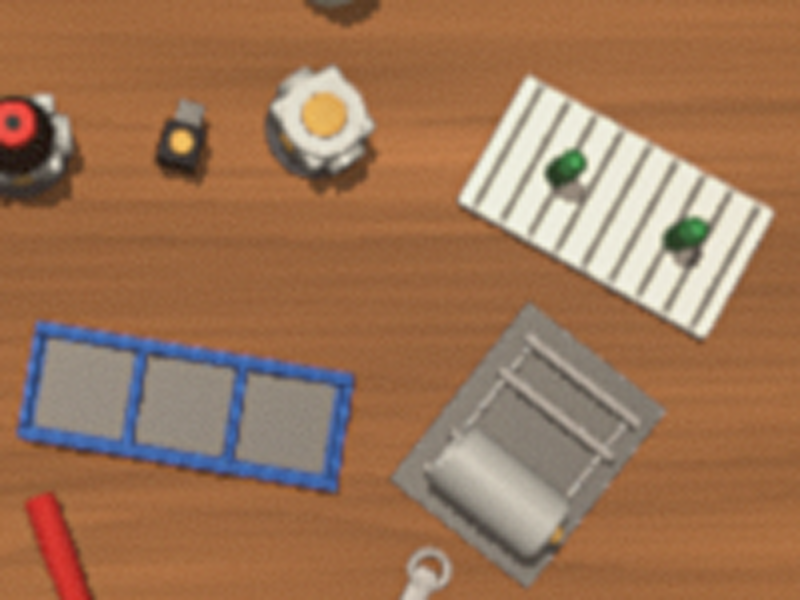

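View pics/s1.png

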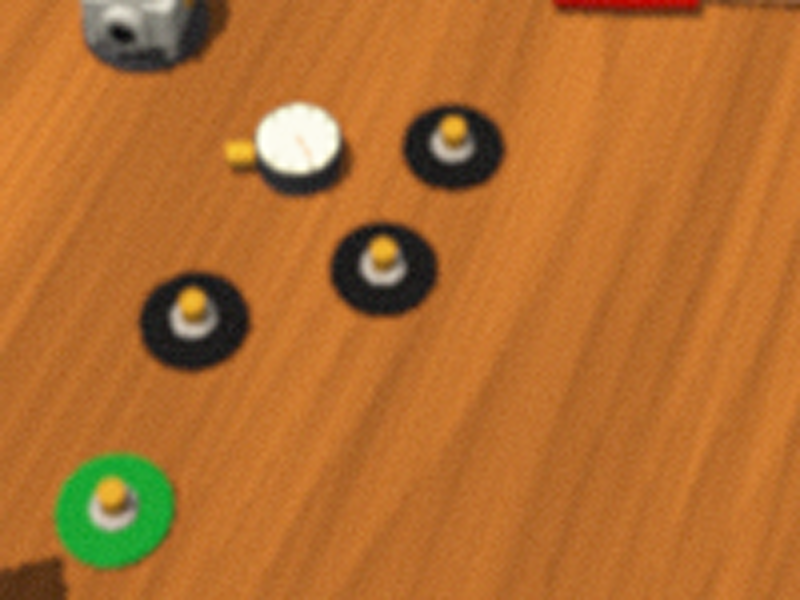

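View pics/s2.png

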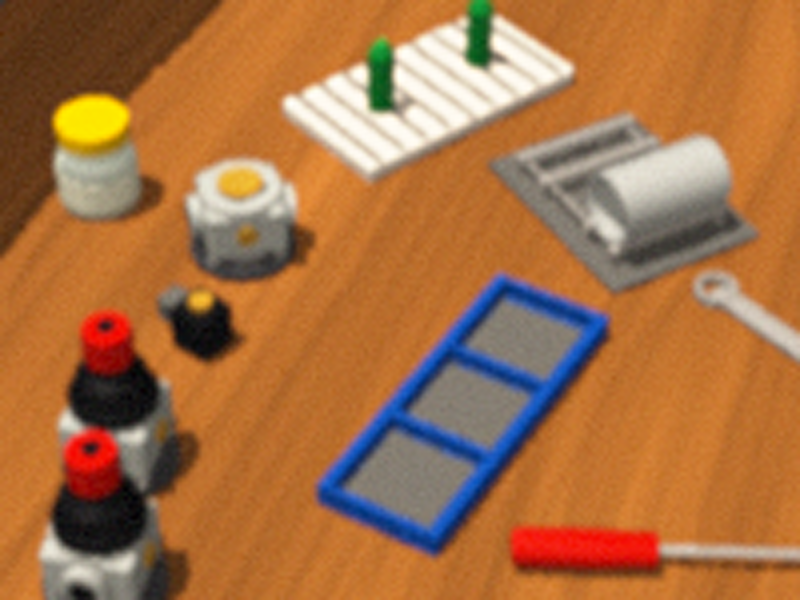

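```bash
cat > h.py <<'E'
import cv2,numpy as np
from cell import ctrl
from scipy.spatial.transform import Rotation as R
C={n:ctrl.calibration(n) for n in("top","side")}
def ray(n,u,v):
    c=C[n];d=np.array([(u-c["cx"])/c["fx"],(v-c["cy"])/c["fy"],1]);T=np.array(c["T"]);return T[:3,3],T[:3,:3]@d
def plane(n,u,v,z):
    o,d=ray(n,u,v);return o+d*(z-o[2])/d[2]
def proj(n,p):
    c=C[n];T=np.array(c["T"]);q=T[:3,:3].T@(np.asarray(p,float)-T[:3,3]);return np.array([c["fx"]*q[0]/q[2]+c["cx"],c["fy"]*q[1]/q[2]+c["cy"]])
def tri(a,b):
    (o1,d1),(o2,d2)=ray("top",*a),ray("side",*b)
    A=np.stack([d1,-d2],1);s=np.linalg.lstsq(A,o2-o1,rcond=None)[0];p,q=o1+d1*s[0],o2+d2*s[1];return (p+q)/2,np.linalg.norm(p-q)
def grab(tag):
    o={}
    for n in("top","side"):
        o[n]=ctrl.get_image(n)[:,:,::-1].copy();cv2.imwrite(f"pics/{tag}_{n}.png",o[n])
    return o
def blobs(im,lo,hi,roi,amin=15):
    x0,y0,x1,y1=roi;hsv=cv2.cvtColor(im,cv2.COLOR_BGR2HSV)[y0:y1,x0:x1]
    m=cv2.inRange(hsv,lo,hi);cs,_=cv2.findContours(m,cv2.RETR_EXTERNAL,cv2.CHAIN_APPROX_NONE,offset=(x0,y0))
    return [c for c in cs if cv2.contourArea(c)>=amin]
def cen(c):
    (u,v),r=cv2.minEnclosingCircle(c);M=cv2.moments(c);return np.array([M["m10"]/M["m00"],M["m01"]/M["m00"]]),cv2.contourArea(c)
def st():
    s=ctrl.read_state();w=s["ee_rot"];print("t",round(s["time"],2),"tcp",np.round(s["tool_pos"],1),"F",np.round(s["wrist_force"],1),"g",round(s["gripper_width"],3));r=R.from_quat([w[1],w[2],w[3],w[0]]).as_matrix();print(np.round(r,3),"q",np.round(s["qpos"],2));return s,r
E
python3 - <<'E'
from h import *
t=cv2.imread("pics/top0.png");s=cv2.imread("pics/side0.png")
def rep(name,lo,hi,rt,rs,zt):
    for n,im,roi in(("top",t,rt),("side",s,rs)):
        for c in blobs(im,lo,hi,roi):
            u,a=cen(c);print(name,n,np.round(u,1),a,np.round(plane(n,*u,zt),1))
K=((0,0,0),(180,255,75))
rep("disc",*K,(165,210,255,275),(210,280,310,352),5)
rep("green",(50,120,60),(80,255,255),(120,210,170,250),(190,370,225,405),5)
rep("red",(0,160,120),(8,255,255),(225,155,295,200),(200,195,230,265),120)
rep("peg",(60,80,20),(90,255,200),(395,170,455,210),(270,110,330,155),60)
rep("tray",(105,120,60),(125,255,255),(270,215,365,270),(265,185,350,260),18)
rep("brass",(15,120,120),(28,255,255),(165,210,255,275),(210,280,310,352),22)
rep("white",(0,0,190),(40,60,255),(380,155,470,226),(255,115,340,170),14)
E
```

```text
disc top [236.4 258.4] 246.0 [417.1 253.9   5. ]
disc top [206.2 256.4] 246.5 [423.9 344.3   5. ]
disc top [183.9 229.1] 251.0 [506.3 412.    5. ]
disc side [228.1 340. ] 455.0 [505.  412.1   5. ]
disc side [275.5 327. ] 426.0 [422.7 344.6   5. ]
disc side [256.1 304.2] 59.0 [486.1 305.    5. ]
disc side [292.9 296.5] 356.0 [415.9 253.8   5. ]
green top [146.6 234.6] 90.0 [490.9 524.6   5. ]
green side [208.2 387.3] 589.5 [495.2 523.2   5. ]
red top [239.  184.4] 90.5 [623.7 234.3 120. ]
red top [272.8 170.3] 92.5 [662.8 139.1 120. ]
red side [212.3 235. ] 167.5 [618.8 241.3 120. ]
red side [216.1 204.4] 140.0 [657.2 146.6 120. ]
peg top [442.7 196.8] 16.0 [ 589.9 -351.9   60. ]
peg side [284.7 138.4] 48.0 [ 630.8 -249.2   60. ]
peg side [309.4 127.7] 44.5 [ 579.9 -330.8   60. ]
tray top [316.1 241.2] 2181.5 [466.   15.4  18. ]
tray side [305.3 223.1] 2196.0 [464.9  29.8  18. ]
brass top [216.9 221.4] 17.0 [527.4 310.1  22. ]
brass side [227.6 335.6] 37.0 [504.9 412.   22. ]
brass side [275.4 322.8] 37.5 [422.7 345.1  22. ]
brass side [239.3 297.2] 48.5 [523.9 312.4  22. ]
brass side [293.  292.1] 32.0 [415.9 254.2  22. ]
white top [437.7 199.1] 805.0 [ 588.8 -349.9   14. ]
white top [408.7 182.9] 1084.5 [ 638.6 -264.7   14. ]
white side [257.8 165.8] 29.0 [ 678.1 -149.7   14. ]
white side [295.8 143.5] 1126.5 [ 611.5 -296.9   14. ]
```

```bash
python3 - <<'E'
from h import *
t=cv2.imread("pics/top0.png");s=cv2.imread("pics/side0.png")
f=lambda x,y,ox,oy:(x/4+ox-.375,y/4+oy-.375)
for a,b in(((478,177),(92,448)),((613,122),(107,325))):
    p,e=tri(f(*a,120,140),f(*b,190,120));print("hole",np.round(p,1),round(e,1),plane("top",*f(*a,120,140),120),plane("side",*f(*b,190,120),120))
def quad(n,im,lo,hi,roi,z):
    cs=blobs(im,lo,hi,roi,25);h=cv2.convexHull(np.vstack(cs))
    P=np.array([plane(n,*q[0],z)[:2] for q in h],np.float32)
    r=cv2.minAreaRect(P);print(n,r)
for n,im,a,b in(("top",t,(270,215,365,270),(380,155,470,226)),("side",s,(265,185,350,260),(260,115,340,164))):
    quad(n,im,(105,120,60),(125,255,255),a,18); quad(n,im,(0,0,150),(40,80,255),b,14)
# drainer base gray, bowl
for n,im,a in(("top",t,(365,212,440,290)),):
    quad(n,im,(0,0,60),(180,50,255),a,5)
# pegs tips
for a,b in(((572,160),(379,46)),((693,228),(480,5))):
    p,e=tri(f(*a,270,140),f(*b,190,120));print("pegtop",np.round(p,1),round(e,1))
for b in((381,107),(480,63)):print("pegbase",plane("side",*f(*b,190,120),14))
for a in((562,180),(680,246)):print("pegbase top",plane("top",*f(*a,270,140),14))
E
python3 - <<'E'
import cv2
t=cv2.imread("pics/top0.png");s=cv2.imread("pics/side0.png")
a=cv2.resize(t[210:290,365:445],None,fx=7,fy=7,interpolation=2);b=cv2.resize(s[140:200,305:385],None,fx=7,fy=7,interpolation=2)
cv2.imwrite("pics/bt.png",a);cv2.imwrite("pics/bs.png",b)
E
```

```text
hole [623.5 233.3 121.8] 2.8 [625.09664483 234.03017449 120.        ] [623.0078393  231.50084408 120.        ]
hole [661.5 138.3 123.4] 2.4 [663.1908806  138.89355579 120.        ] [662.23377997 134.90701219 120.        ]
top ((466.2327575683594, 15.532218933105469), (236.36880493164062, 85.8342514038086), 79.90521240234375)
top ((613.3668212890625, -308.4503479003906), (212.4138946533203, 111.38201141357422), 59.93215560913086)
side ((463.9119873046875, 20.170188903808594), (246.67198181152344, 90.77742004394531), 79.9795913696289)
side ((570.9912719726562, -283.08966064453125), (220.6614990234375, 213.67552185058594), 59.01430130004883)
top ((441.7652587890625, -244.66226196289062), (127.54129791259766, 308.39190673828125), 50.83405685424805)
pegtop [ 638.1 -262.9   76. ] 1.5
pegtop [ 587.7 -349.6   71.9] 3.0
pegbase [ 637.94287657 -270.35645416   14.        ]
pegbase [ 585.28707043 -355.03717655   14.        ]
pegbase top [ 633.20427104 -268.96699269   14.        ]
pegbase top [ 582.5494741  -355.52146221   14.        ]
```

View pics/bt.png

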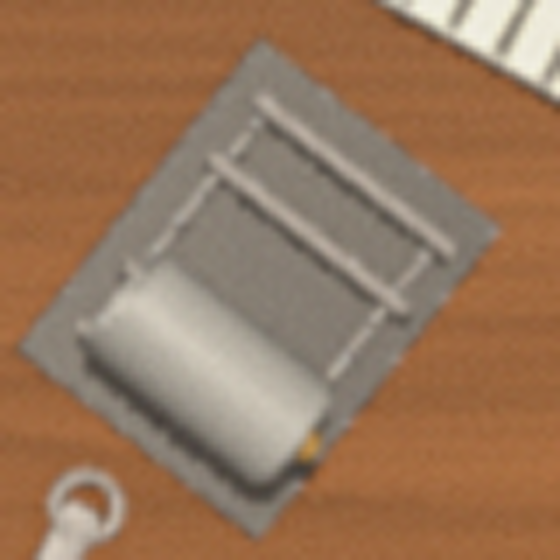

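View pics/bs.png

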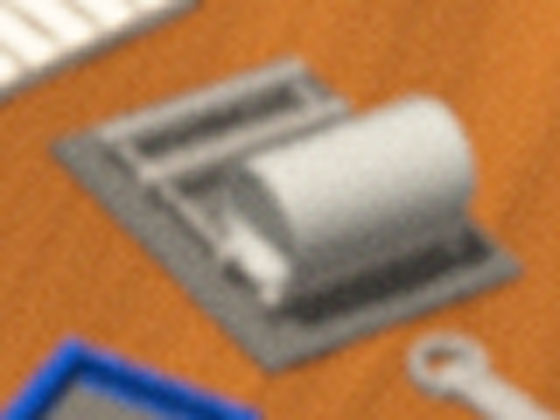

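Run:
```python
from h import *
f=lambda x,y:(x/7+365-.43,y/7+210-.43)
c=np.array([plane("top",*f(*q),5)[:2] for q in((262,40),(500,232),(262,538),(20,348))]);print(np.round(c,1),c.mean(0))
ax=(c[0]-c[1]+c[3]-c[2]);ax/=np.linalg.norm(ax);print("x axis",ax,np.degrees(np.arctan2(ax[1],ax[0])),np.linalg.norm(c[0]-c[1]),np.linalg.norm(c[1]-c[2]))
n=np.array([ax[1],-ax[0]]);print("lane pts",c.mean(0)+45*n,c.mean(0)-45*n)
b=np.array([plane("top",*f(*q),44)[:2] for q in((168,263),(85,345),(330,390),(258,480))]);print(np.round(b,1),b.mean(0))
print("along",(b-c.mean(0))@ax,"lat",(b-c.mean(0))@n, "nipple",(plane("top",*f(310,450),44)[:2]-c.mean(0))@ax)
```

```text
[[ 541.9 -244. ]
 [ 458.7 -343. ]
 [ 330.  -238.2]
 [ 411.1 -137.5]] [ 435.41727322 -240.66061853]
x axis [0.63526332 0.77229561] 50.56048256305804 129.34867070134737 166.02876228463035
lane pts [ 470.17057567 -269.2474681 ] [ 400.66397076 -212.07376895]
[[ 445.8 -194.3]
 [ 412.  -159. ]
 [ 392.6 -260.1]
 [ 355.7 -229.3]] [ 401.52841182 -210.6661268 ]
along [ 42.3712615   48.1974467  -42.20692298 -41.81673098] lat [-21.44354937 -69.91099766 -20.75559046 -68.79634009] nipple -50.94611277855537
```

```bash
cat >> h.py <<'E'
import json
def go(target,step=55,rot=None):
    """print local shift from now to target; uses measured pose"""
    s,r=st(); json.dump
    d=(r.T@(np.asarray(target,float)-s["tool_pos"]))/1000
    n=max(1,int(np.ceil(np.linalg.norm(d)*1000/step)))
    print("local m",np.round(d,4),"rows",n,"each",np.round(d/n,4))
    return s,r
def log():
    s=ctrl.read_state()
    with open("log.jsonl","a") as f:f.write(json.dumps([s["time"],*s["qpos"].tolist(),*s["tool_pos"].tolist(),*s["ee_rot"].tolist()])+"\n")
_st=st
def st():
    log();return _st()
TR=np.array([466.2,15.5,0]);TY=np.array([np.cos(np.radians(79.9)),np.sin(np.radians(79.9)),0])
E
python3 - <<'E'
from h import *
t=cv2.imread("pics/top0.png")
for c in blobs(t,(0,0,60),(180,70,200),(276,222,358,262),60):
    u,a=cen(c);p=plane("top",*u,6);print(np.round(u,1),a,np.round(p,1),round((p-TR)@TY,1))
go((520,-450,230));go((600,-100,230))
E
```

```text
[340.9 245. ] 462.5 [454.3 -58.9   6. ] -75.4
[315.8 240.8] 464.5 [467.6  15.9   6. ] 0.6
[290.7 236.5] 462.0 [481.1  90.9   6. ] 76.8
t 0.1 tcp [ 177.6 -702.1  230.3] F [0.5 0.3 0.3] g 1.002
[[ 0.969  0.245 -0.001]
 [ 0.245 -0.969  0.002]
 [-0.    -0.002 -1.   ]] q [ 1.23  0.59  0.05  1.61 -0.03  0.94 -0.03]
local m [ 0.3938 -0.1604  0.0005] rows 8 each [ 0.0492 -0.0201  0.0001]
t 0.1 tcp [ 177.6 -702.1  230.3] F [0.5 0.3 0.3] g 1.002
[[ 0.969  0.245 -0.001]
 [ 0.245 -0.969  0.002]
 [-0.    -0.002 -1.   ]] q [ 1.23  0.59  0.05  1.61 -0.03  0.94 -0.03]
local m [ 0.5572 -0.4801  0.0012] rows 14 each [ 0.0398 -0.0343  0.0001]
```

Request:
arm_command --pt "0.05 -0.02 0 0 0 0" --pt "0.05 -0.02 0 0 0 0" --pt "0.05 -0.02 0 0 0 0" --pt "0.05 -0.02 0 0 0 0" --pt "0.05 -0.02 0 0 0 0" --pt "0.05 -0.02 0 0 0 0" --pt "0.05 -0.02 0 0 0 0" --pt "0.05 -0.02 0 0 0 0" --grip 0.5

```text
time: 1.1
tool_pos: [528.6, -446.8, 224.5]
ee_rot: [-0.003, 0.993, 0.117, -0.004]
wrist_force: [0.4, 0.2, 0.1]
gripper_width: 0.496
```

```bash
python3 -c "
from h import *
go((590,-60,230));go((500,200,230))"
```

```text
t 1.1 tcp [ 528.6 -446.8  224.5] F [0.4 0.2 0.1] g 0.496
[[ 0.973  0.232 -0.009]
 [ 0.232 -0.973  0.004]
 [-0.008 -0.006 -1.   ]] q [ 0.61  0.56  0.03  1.69 -0.02  0.91 -0.68]
local m [ 0.1493 -0.3621 -0.0044] rows 8 each [ 0.0187 -0.0453 -0.0006]
t 1.1 tcp [ 528.6 -446.8  224.5] F [0.4 0.2 0.1] g 0.496
[[ 0.973  0.232 -0.009]
 [ 0.232 -0.973  0.004]
 [-0.008 -0.006 -1.   ]] q [ 0.61  0.56  0.03  1.69 -0.02  0.91 -0.68]
local m [ 0.1221 -0.6359 -0.0026] rows 12 each [ 0.0102 -0.053  -0.0002]
```

Request:
arm_command --pt "0.02 -0.045 0 0 0 0" --pt "0.02 -0.045 0 0 0 0" --pt "0.02 -0.045 0 0 0 0" --pt "0.02 -0.045 0 0 0 0" --pt "0.02 -0.045 0 0 0 0" --pt "0.02 -0.045 0 0 0 0" --pt "0.02 -0.045 0 0 0 0" --pt "0.02 -0.045 0 0 0 0"

```text
time: 2.1
tool_pos: [603.4, -45.4, 222.1]
ee_rot: [-0.003, 0.993, 0.118, -0.005]
wrist_force: [0.6, -0.4, 0.0]
gripper_width: 0.498
```

```bash
python3 -c "
from h import *
go((417,254,60))"
```

```text
t 2.1 tcp [603.4 -45.4 222.1] F [ 0.6 -0.4  0. ] g 0.498
[[ 0.972  0.235 -0.011]
 [ 0.235 -0.972  0.006]
 [-0.01  -0.008 -1.   ]] q [ 0.01  0.46 -0.01  1.89 -0.    0.81 -1.33]
local m [-0.1094 -0.3335  0.1658] rows 8 each [-0.0137 -0.0417  0.0207]
```

Request:
arm_command --pt "-0.014 -0.042 0.01 0 0 0" --pt "-0.014 -0.042 0.01 0 0 0" --pt "-0.014 -0.042 0.01 0 0 0" --pt "-0.014 -0.042 0.01 0 0 0" --pt "-0.014 -0.042 0.01 0 0 0" --pt "-0.014 -0.042 0.02 0 0 0" --pt "-0.014 -0.042 0.03 0 0 0" --pt "-0.014 -0.042 0.03 0 0 0" --pt "0 0 0.02 0 0 0" --pt "0 0 0 0 0 0"

```text
time: 3.35
tool_pos: [407.7, 272.0, 70.9]
ee_rot: [-0.005, 0.992, 0.124, -0.004]
wrist_force: [-0.2, -0.3, 0.6]
gripper_width: 0.5
```

Run:
```python
from h import *
go((417,254,9))
o=grab("a1")
c=np.hstack([cv2.resize(o["top"][200:280,170:270],(400,320)),cv2.resize(o["side"][240:360,200:350],(400,320))]);cv2.imwrite("pics/a1.png",c)
for n,roi in(("top",(165,210,255,275)),("side",(210,280,310,352))):
    for c in blobs(o[n],(0,0,0),(180,255,75),roi): print(n,cen(c),plane(n,*cen(c)[0],5))
```

```text
t 3.35 tcp [407.7 272.   70.9] F [-0.2 -0.3  0.6] g 0.5
[[ 0.969  0.246 -0.008]
 [ 0.246 -0.969  0.009]
 [-0.006 -0.011 -1.   ]] q [-0.65  0.57 -0.03  2.24  0.01  0.33 -2.01]
local m [0.005  0.0204 0.0617] rows 2 each [0.0025 0.0102 0.0308]
top (array([217.97269815, 259.83994985]), 1196.5) [413.24456749 309.08871019   5.        ]
top (array([183.93373494, 229.07228916]), 249.0) [506.40014702 411.97373545   5.        ]
side (array([228.17642643, 339.92342342]), 444.0) [504.98910469 411.96587766   5.        ]
side (array([275.48440664, 326.89509923]), 411.5) [422.8238303  344.37246546   5.        ]
side (array([255.89506173, 304.42283951]), 54.0) [486.46999776 305.64524253   5.        ]
side (array([293.01971938, 294.20781191]), 439.5) [417.85473274 247.56319981   5.        ]
```

View pics/a1.png

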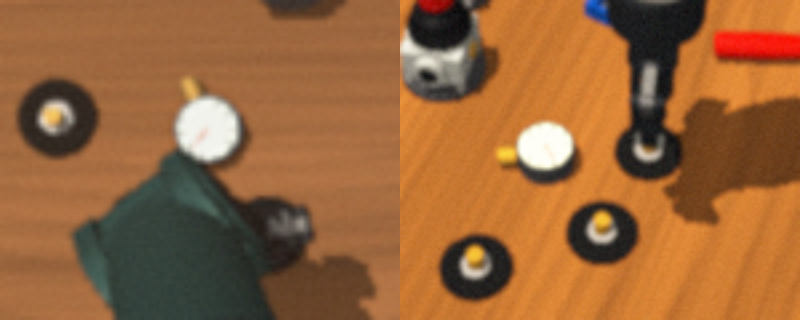

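Request:
arm_command --pt "0.005 0.02 0 0 0 0" --pt "0 0 0 0 0 0" --pt "0 0 0.02 0 0 0" --pt "0 0 0.02 0 0 0" --pt "0 0 0.01 0 0 0" --pt "0 0 0 0 0 0"

```text
time: 4.2
tool_pos: [423.9, 256.3, 26.1]
ee_rot: [-0.009, 0.993, 0.12, 0.003]
wrist_force: [-0.9, -0.0, 0.8]
gripper_width: 0.497
```

Run:
```python
from h import *
go((417,254,8))
```

```text
t 4.2 tcp [423.9 256.3  26.1] F [-0.9 -0.   0.8] g 0.497
[[ 0.971  0.239  0.004]
 [ 0.239 -0.971  0.019]
 [ 0.009 -0.017 -1.   ]] q [-0.61  0.66 -0.03  2.25  0.02  0.22 -1.98]
local m [-0.0074  0.0009  0.0181] rows 1 each [-0.0074  0.0009  0.0181]
```

Request:
arm_command --pt "-0.007 0.001 0.008 0 0 0" --pt "0 0 0.007 0 0 0" --pt "0 0 0 0 0 0"

```text
time: 4.58
tool_pos: [417.3, 254.4, 11.3]
ee_rot: [-0.01, 0.993, 0.12, 0.004]
wrist_force: [0.6, 0.9, -0.4]
gripper_width: 0.498
```

Run:
```python
from h import *
go((417,254,8))
```

```text
t 4.58 tcp [417.3 254.4  11.3] F [ 0.6  0.9 -0.4] g 0.498
[[ 0.971  0.239  0.006]
 [ 0.239 -0.971  0.02 ]
 [ 0.01  -0.018 -1.   ]] q [-0.61  0.69 -0.03  2.27  0.02  0.17 -1.98]
local m [-0.0004  0.0004  0.0033] rows 1 each [-0.0004  0.0004  0.0033]
```

Request:
arm_command --pt "0 0 0.003 0 0 0" --pt "0 0 0 0 0 0" --pt "0 0 0 0 0 0" --pt "0 0 0 0 0 0" --pt "0 0 0 0 0 0" --pt "0 0 0 0 0 0" --grip 0

```text
time: 5.32
tool_pos: [417.7, 254.6, 8.5]
ee_rot: [-0.01, 0.993, 0.12, 0.004]
wrist_force: [-0.1, -0.3, -1.1]
gripper_width: 0.128
```

Request:
arm_command --pt "0 0 -0.02 0 0 0" --pt "0 0 -0.03 0 0 0" --pt "0 0 -0.02 0 0 0" --pt "0 0 0 0 0 0"

```text
time: 5.82
tool_pos: [416.8, 252.8, 79.7]
ee_rot: [-0.009, 0.993, 0.12, 0.004]
wrist_force: [0.5, 0.7, -1.5]
gripper_width: 0.127
```

Run:
```python
from h import *
go((480,90.5,70))
o=grab("a2");cv2.imwrite("pics/a2.png",cv2.resize(o["side"][200:360,200:400],None,fx=4,fy=4)[:600])
```

```text
t 5.83 tcp [416.8 252.8  79.7] F [ 0.5  0.7 -1.5] g 0.127
[[ 0.971  0.239  0.005]
 [ 0.238 -0.971  0.02 ]
 [ 0.01  -0.018 -1.   ]] q [-0.6   0.55 -0.03  2.25  0.02  0.33 -1.98]
local m [0.0225 0.1729 0.0069] rows 4 each [0.0056 0.0432 0.0017]
```

View pics/a2.png

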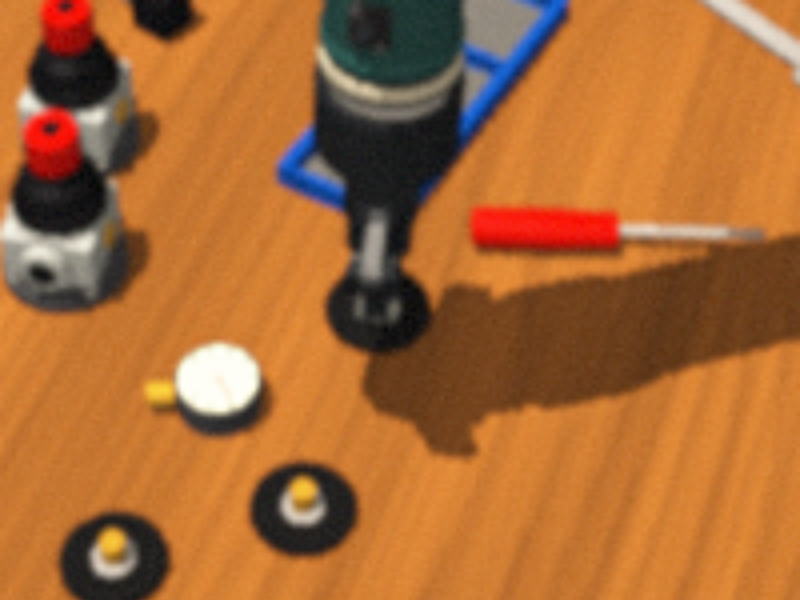

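Run:
```python
from h import *
go((453.5,-59,70))
```

```text
t 5.92 tcp [416.  252.3  78.4] F [-0.4 -0.5 -0.7] g 0.126
[[ 0.971  0.239  0.003]
 [ 0.239 -0.971  0.018]
 [ 0.007 -0.017 -1.   ]] q [-0.6   0.55 -0.03  2.25  0.02  0.33 -1.98]
local m [-0.0379  0.3114  0.0029] rows 6 each [-0.0063  0.0519  0.0005]
```

Request:
arm_command --pt "0.006 0.045 0 0 0 0" --pt "0.006 0.045 0 0 0 0" --pt "0.0 0.045 0 0 0 0" --pt "-0.01 0.045 0 0 0 0" --pt "-0.015 0.045 0 0 0 0" --pt "-0.015 0.04 0 0 0 0" --pt "-0.01 0.02 0 0 0 0" --pt "0 0 0 0 0 0"

```text
time: 6.92
tool_pos: [446.9, -39.8, 64.1]
ee_rot: [-0.01, 0.992, 0.122, -0.003]
wrist_force: [0.5, -0.2, -1.2]
gripper_width: 0.13
```

Run:
```python
from h import *
go((453.5,-59,35))
```

```text
t 6.92 tcp [446.9 -39.8  64.1] F [ 0.5 -0.2 -1.2] g 0.13
[[ 0.97   0.242 -0.008]
 [ 0.242 -0.97   0.019]
 [-0.003 -0.021 -1.   ]] q [ 0.09  0.56 -0.12  2.32  0.16  0.27 -1.49]
local m [0.0019 0.0208 0.0286] rows 1 each [0.0019 0.0208 0.0286]
```

Request:
arm_command --pt "0.002 0.02 0 0 0 0" --pt "0 0 0 0 0 0" --pt "0 0 0.015 0 0 0" --pt "0 0 0.01 0 0 0" --pt "0 0 0 0 0 0"

```text
time: 7.55
tool_pos: [453.7, -51.1, 35.9]
ee_rot: [-0.012, 0.992, 0.127, -0.004]
wrist_force: [-0.0, 0.4, -0.7]
gripper_width: 0.134
```

Run:
```python
from h import *
go((453.5,-59,15.5))
```

```text
t 7.55 tcp [453.7 -51.1  35.9] F [-0.   0.4 -0.7] g 0.134
[[ 0.968  0.251 -0.011]
 [ 0.251 -0.968  0.024]
 [-0.004 -0.026 -1.   ]] q [ 0.11  0.63 -0.11  2.31  0.18  0.22 -1.47]
local m [-0.0021  0.0082  0.0202] rows 1 each [-0.0021  0.0082  0.0202]
```

Request:
arm_command --pt "-0.002 0.008 0 -1.5 0 0" --pt "0 0 0 0 0 0"

```text
time: 7.8
tool_pos: [453.8, -57.8, 35.7]
ee_rot: [0.0, 0.992, 0.128, -0.002]
wrist_force: [0.1, -0.4, -0.9]
gripper_width: 0.13
```

Run:
```python
from h import *
go((453.5,-59,15.5))
```

```text
t 7.8 tcp [453.8 -57.8  35.7] F [ 0.1 -0.4 -0.9] g 0.13
[[ 0.967  0.254 -0.004]
 [ 0.254 -0.967 -0.001]
 [-0.004  0.    -1.   ]] q [ 0.08  0.63 -0.07  2.32  0.19  0.21 -1.48]
local m [-0.0005  0.0011  0.0202] rows 1 each [-0.0005  0.0011  0.0202]
```

Request:
arm_command --pt "0 0.001 0.01 0 0 0" --pt "0 0 0.007 0 0 0" --pt "0 0 0.002 0 0 0" --pt "0 0 0 0 0 0"

```text
time: 8.3
tool_pos: [454.4, -58.1, 15.5]
ee_rot: [-0.0, 0.992, 0.128, -0.002]
wrist_force: [-0.4, -0.7, -0.9]
gripper_width: 0.138
```

Run:
```python
from h import *
go((453.5,-59,15))
```

```text
t 8.3 tcp [454.4 -58.1  15.5] F [-0.4 -0.7 -0.9] g 0.138
[[ 0.967  0.254 -0.004]
 [ 0.254 -0.967  0.   ]
 [-0.004 -0.001 -1.   ]] q [ 0.07  0.67 -0.05  2.32  0.2   0.16 -1.49]
local m [-0.0011  0.0007  0.0005] rows 1 each [-0.0011  0.0007  0.0005]
```

Request:
arm_command --pt "-0.001 0 0.001 0 0 0" --pt "0 0 0 0 0 0" --pt "0 0 0 0 0 0" --grip 0.4

```text
time: 8.68
tool_pos: [453.6, -58.5, 14.7]
ee_rot: [-0.0, 0.992, 0.128, -0.002]
wrist_force: [-0.6, 0.4, 0.1]
gripper_width: 0.396
```

Request:
arm_command --pt "0 0 -0.02 0 0 0" --pt "0 0 -0.03 0 0 0" --pt "0 0 -0.03 0 0 0" --pt "0 -0.04 0 0 0 0" --pt "0.005 -0.05 0 0 0 0" --pt "0.01 -0.05 0 0 0 0" --pt "0.01 -0.05 0 0 0 0" --pt "0.005 -0.05 0 0 0 0" --pt "-0.005 -0.05 0 0 0 0" --pt "-0.005 -0.05 0 0 0 0"

```text
time: 9.93
tool_pos: [391.7, 281.1, 99.0]
ee_rot: [-0.0, 0.993, 0.12, 0.003]
wrist_force: [0.3, 0.3, 0.1]
gripper_width: 0.402
```

Run:
```python
from h import *
go((423.5,344.5,50))
o=grab("a3")
cv2.imwrite("pics/a3.png",np.hstack([cv2.resize(o["top"][210:280,170:370],(400,140)),cv2.resize(o["side"][180:350,200:360],(400,425))[:140]]) if 0 else cv2.resize(o["side"][170:350,200:370],None,fx=3.3,fy=3.3))
cv2.imwrite("pics/a3t.png",cv2.resize(o["top"][190:280,170:370],None,fx=4,fy=4))
for n,roi in(("top",(165,210,255,275)),("side",(210,280,310,352))):
    for c in blobs(o[n],(0,0,0),(180,255,75),roi): print(n,cen(c),plane(n,*cen(c)[0],5))
```

```text
t 9.93 tcp [391.7 281.1  99. ] F [0.3 0.3 0.1] g 0.402
[[ 0.971  0.239  0.005]
 [ 0.239 -0.971  0.001]
 [ 0.005  0.001 -1.   ]] q [-0.7   0.51 -0.03  2.25  0.05  0.38 -2.09]
local m [ 0.0458 -0.054   0.0492] rows 2 each [ 0.0229 -0.027   0.0246]
top (array([209.73183836, 265.00397103]), 713.5) [398.06432302 333.7284244    5.        ]
top (array([183.92540323, 229.03830645]), 248.0) [506.50283024 411.99974322   5.        ]
side (array([228.12      , 339.96777778]), 450.0) [505.05430385 412.1081398    5.        ]
side (array([275.46472019, 326.92133009]), 411.0) [422.83902963 344.45038387   5.        ]
side (array([256.45544554, 304.28052805]), 50.5) [485.43955375 304.81404978   5.        ]
side (array([299.30841121, 286.34735202]), 107.0) [412.04051895 220.76179029   5.        ]
```

View pics/a3.png

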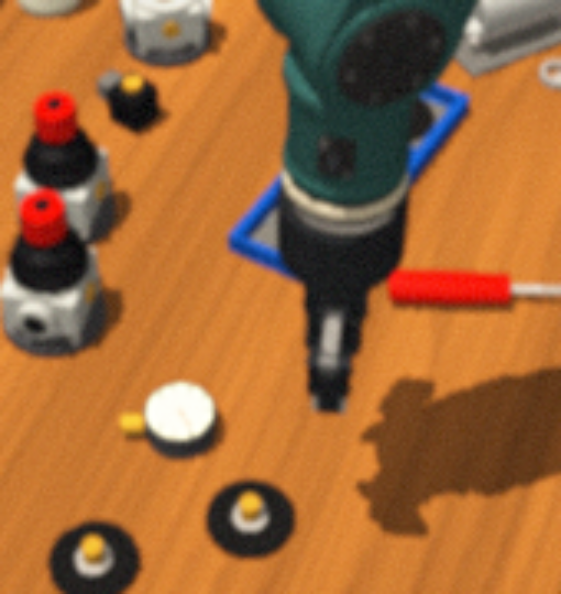

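View pics/a3t.png

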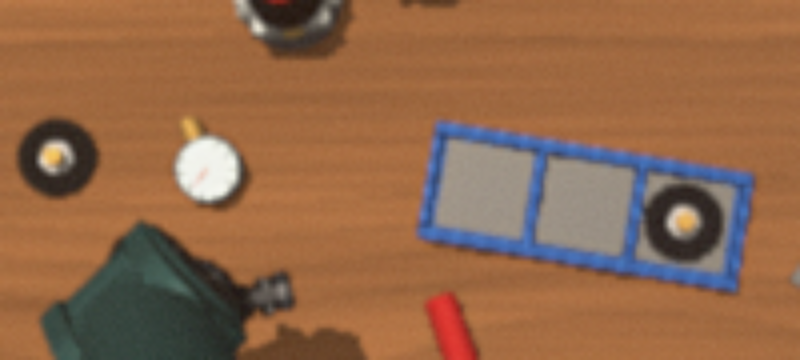

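Request:
arm_command --pt "0.023 -0.027 0.01 0 0 0" --pt "0.023 -0.027 0.02 0 0 0" --pt "0 0 0.02 0 0 0" --pt "0 0 0 0 0 0" --grip 0.5

```text
time: 10.52
tool_pos: [421.8, 352.1, 49.1]
ee_rot: [-0.002, 0.992, 0.127, 0.003]
wrist_force: [-0.9, -1.5, 1.0]
gripper_width: 0.5
```

Run:
```python
from h import *
go((423,344.5,9))
```

```text
t 10.53 tcp [421.8 352.1  49.1] F [-0.9 -1.5  1. ] g 0.5
[[ 0.968  0.252  0.006]
 [ 0.252 -0.968  0.005]
 [ 0.007 -0.004 -1.   ]] q [-0.76  0.65 -0.02  2.12  0.04  0.36 -2.14]
local m [-0.001   0.0078  0.0401] rows 1 each [-0.001   0.0078  0.0401]
```

Request:
arm_command --pt "-0.001 0.007 0 0 0 0" --pt "0 0 0.015 0 0 0" --pt "0 0 0.015 0 0 0" --pt "0 0 0 0 0 0"

```text
time: 11.02
tool_pos: [423.6, 342.6, 18.8]
ee_rot: [-0.002, 0.992, 0.126, 0.004]
wrist_force: [0.3, 0.2, 0.3]
gripper_width: 0.498
```

Run:
```python
from h import *
go((423,344.5,8.5))
```

```text
t 11.03 tcp [423.6 342.6  18.8] F [0.3 0.2 0.3] g 0.498
[[ 0.968  0.249  0.007]
 [ 0.249 -0.968  0.005]
 [ 0.008 -0.003 -1.   ]] q [-0.75  0.7  -0.02  2.14  0.05  0.29 -2.13]
local m [-0.0002 -0.002   0.0104] rows 1 each [-0.0002 -0.002   0.0104]
```

Request:
arm_command --pt "0 -0.002 0.008 0 0 0" --pt "0 0 0.001 0 0 0" --pt "0 0 0 0 0 0"

```text
time: 11.4
tool_pos: [423.2, 345.2, 9.2]
ee_rot: [-0.002, 0.992, 0.126, 0.004]
wrist_force: [-0.6, -0.1, -0.5]
gripper_width: 0.5
```

Request:
arm_command --pt "0 0 0 0 0 0" --pt "0 0 0 0 0 0" --pt "0 0 0 0 0 0" --pt "0 0 0 0 0 0" --pt "0 0 0 0 0 0" --grip 0

```text
time: 12.02
tool_pos: [423.4, 345.4, 9.9]
ee_rot: [-0.003, 0.992, 0.126, 0.004]
wrist_force: [-0.1, 0.7, -0.7]
gripper_width: 0.13
```

Request:
arm_command --pt "0 0 -0.02 0 0 0" --pt "0 0 -0.03 0 0 0" --pt "0 0 -0.02 0 0 0" --pt "0 0 0 0 0 0"

```text
time: 12.52
tool_pos: [422.3, 344.5, 80.9]
ee_rot: [-0.002, 0.992, 0.126, 0.004]
wrist_force: [-0.3, 0.1, -1.1]
gripper_width: 0.127
```

Run:
```python
from h import *
go((467,15.7,75))
```

```text
t 12.53 tcp [422.3 344.5  80.9] F [-0.3  0.1 -1.1] g 0.127
[[ 0.968  0.25   0.007]
 [ 0.25  -0.968  0.005]
 [ 0.008 -0.003 -1.   ]] q [-0.75  0.59 -0.03  2.12  0.04  0.42 -2.13]
local m [-0.0389  0.3295  0.0045] rows 7 each [-0.0056  0.0471  0.0006]
```

Request:
arm_command --pt "-0.002 0.045 0 0 0 0" --pt "-0.006 0.047 0 0 0 0" --pt "-0.006 0.047 0 0 0 0" --pt "-0.006 0.047 0 0 0 0" --pt "-0.006 0.047 0 0 0 0" --pt "-0.006 0.047 0 0 0 0" --pt "-0.006 0.03 0 0 0 0" --pt "0 0 0 0 0 0"

```text
time: 13.52
tool_pos: [463.1, 27.5, 72.2]
ee_rot: [-0.003, 0.992, 0.127, 0.001]
wrist_force: [-0.6, -0.0, -0.5]
gripper_width: 0.125
```

Run:
```python
from h import *
go((467,15.7,35))
```

```text
t 13.53 tcp [463.1  27.5  72.2] F [-0.6 -0.  -0.5] g 0.125
[[ 0.968  0.252  0.001]
 [ 0.252 -0.968  0.007]
 [ 0.002 -0.006 -1.   ]] q [-0.07  0.55 -0.11  2.29  0.17  0.3  -1.64]
local m [0.0007 0.0127 0.0371] rows 1 each [0.0007 0.0127 0.0371]
```

Request:
arm_command --pt "0.001 0.013 0 0 0 0" --pt "0 0 0.015 0 0 0" --pt "0 0 0.015 0 0 0" --pt "0 0 0.005 0 0 0" --pt "0 0 0 0 0 0"

```text
time: 14.15
tool_pos: [467.5, 19.8, 33.2]
ee_rot: [-0.005, 0.991, 0.131, 0.0]
wrist_force: [-0.4, 0.1, -0.7]
gripper_width: 0.127
```

Run:
```python
from h import *
go((467,15.7,16))
```

```text
t 14.15 tcp [467.5  19.8  33.2] F [-0.4  0.1 -0.7] g 0.127
[[ 0.966  0.26  -0.001]
 [ 0.26  -0.966  0.009]
 [ 0.002 -0.009 -1.   ]] q [-0.07  0.63 -0.08  2.3   0.19  0.22 -1.63]
local m [-0.0016  0.004   0.0172] rows 1 each [-0.0016  0.004   0.0172]
```

Request:
arm_command --pt "-0.001 0.004 0.003 -0.5 0 0" --pt "0 0 0.008 0 0 0" --pt "0 0 0.005 0 0 0" --pt "0 0 0 0 0 0"

```text
time: 14.65
tool_pos: [468.1, 16.3, 16.6]
ee_rot: [-0.0, 0.991, 0.132, 0.002]
wrist_force: [-0.7, 0.8, -0.7]
gripper_width: 0.124
```

Run:
```python
from h import *
go((467,15.7,16))
```

```text
t 14.65 tcp [468.1  16.3  16.6] F [-0.7  0.8 -0.7] g 0.124
[[ 0.965  0.261  0.003]
 [ 0.261 -0.965  0.001]
 [ 0.003  0.    -1.   ]] q [-0.09  0.67 -0.06  2.3   0.2   0.17 -1.64]
local m [-0.0012  0.0003  0.0006] rows 1 each [-0.0012  0.0003  0.0006]
```

Release, retreat and head for the third disc at about (505, 412).

Request:
arm_command --pt "-0.001 0 0.001 0 0 0" --pt "0 0 0 0 0 0" --pt "0 0 0 0 0 0" --grip 0.4

```text
time: 15.02
tool_pos: [467.4, 15.9, 15.8]
ee_rot: [-0.0, 0.991, 0.131, 0.002]
wrist_force: [-0.7, 0.7, 0.7]
gripper_width: 0.401
```

Request:
arm_command --pt "0 0 -0.02 0 0 0" --pt "0 0 -0.03 0 0 0" --pt "0 0 -0.03 0 0 0" --pt "0 -0.04 0 0 0 0" --pt "-0.005 -0.05 0 0 0 0" --pt "-0.005 -0.05 0 0 0 0" --pt "0.005 -0.05 0 0 0 0" --pt "0.03 -0.04 0 0 0 0" --pt "0.03 -0.04 0 0 0 0" --pt "0.03 -0.04 0 0 0 0"

```text
time: 16.27
tool_pos: [469.6, 340.2, 100.1]
ee_rot: [0.001, 0.992, 0.126, 0.003]
wrist_force: [1.0, -0.1, -0.1]
gripper_width: 0.397
```

Run:
```python
from h import *
o=grab("b1")
for n,roi in(("top",(165,210,255,275)),("side",(210,280,310,352))):
    for c in blobs(o[n],(0,0,0),(180,255,75),roi): print(n,cen(c),plane(n,*cen(c)[0],5))
go((505.5,412,50))
cv2.imwrite("pics/b1.png",cv2.resize(o["side"][170:350,200:370],None,fx=3.3,fy=3.3))
cv2.imwrite("pics/b1t.png",cv2.resize(o["top"][190:280,170:370],None,fx=4,fy=4))
```

```text
top (array([194.39525216, 250.63505087]), 1523.5) [441.34979627 379.9800264    5.        ]
side (array([228.16179775, 339.99325843]), 445.0) [504.9438886  412.13107268   5.        ]
side (array([251.64566396, 294.80623306]), 246.0) [506.37435336 284.57744315   5.        ]
t 16.38 tcp [471.8 347.3 100.9] F [ 0.4 -0.8  0.7] g 0.402
[[ 0.967  0.256  0.011]
 [ 0.256 -0.967  0.007]
 [ 0.012 -0.004 -1.   ]] q [-0.67  0.59 -0.06  2.02  0.07  0.51 -2.09]
local m [ 0.0486 -0.0537  0.0517] rows 2 each [ 0.0243 -0.0269  0.0258]
```

View pics/b1t.png

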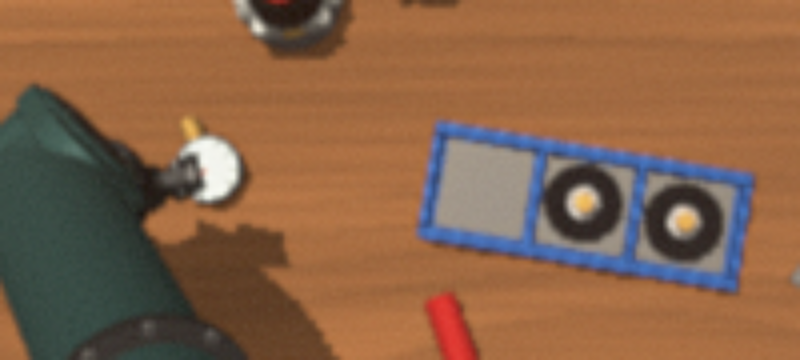

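Request:
arm_command --pt "0.023 -0.027 0 0 0 0" --pt "0.023 -0.027 0.02 0 0 0" --pt "0 0 0.03 0 0 0" --pt "0 0 0 0 0 0" --grip 0.5

```text
time: 16.88
tool_pos: [502.9, 412.3, 50.6]
ee_rot: [-0.002, 0.992, 0.129, 0.006]
wrist_force: [0.2, 1.1, 0.6]
gripper_width: 0.501
```

Run:
```python
from h import *
go((505.3,412,9))
```

```text
t 16.88 tcp [502.9 412.3  50.6] F [0.2 1.1 0.6] g 0.501
[[ 0.966  0.257  0.01 ]
 [ 0.257 -0.967  0.006]
 [ 0.012 -0.003 -1.   ]] q [-0.72  0.72 -0.05  1.89  0.07  0.51 -2.13]
local m [0.0017 0.0011 0.0416] rows 1 each [0.0017 0.0011 0.0416]
```

Request:
arm_command --pt "0.002 0.001 0.015 0 0 0" --pt "0 0 0.015 0 0 0" --pt "0 0 0.005 0 0 0" --pt "0 0 0 0 0 0"

```text
time: 17.38
tool_pos: [506.5, 410.8, 15.5]
ee_rot: [-0.003, 0.992, 0.128, 0.006]
wrist_force: [-0.3, 0.2, 0.9]
gripper_width: 0.496
```

Run:
```python
from h import *
go((505.3,412,8.5))
```

```text
t 17.38 tcp [506.5 410.8  15.5] F [-0.3  0.2  0.9] g 0.496
[[ 0.967  0.255  0.012]
 [ 0.255 -0.967  0.007]
 [ 0.013 -0.003 -1.   ]] q [-0.72  0.78 -0.04  1.9   0.08  0.46 -2.14]
local m [-0.001  -0.0014  0.007 ] rows 1 each [-0.001  -0.0014  0.007 ]
```

Request:
arm_command --pt "-0.001 -0.001 0.006 0 0 0" --pt "0 0 0 0 0 0" --pt "0 0 0 0 0 0"

```text
time: 17.75
tool_pos: [505.7, 412.0, 10.0]
ee_rot: [-0.003, 0.992, 0.129, 0.007]
wrist_force: [-0.2, 0.6, 0.1]
gripper_width: 0.501
```

Request:
arm_command --pt "0 0 0 0 0 0" --pt "0 0 0 0 0 0" --pt "0 0 0 0 0 0" --pt "0 0 0 0 0 0" --pt "0 0 0 0 0 0" --grip 0

```text
time: 18.38
tool_pos: [505.8, 412.3, 10.6]
ee_rot: [-0.003, 0.992, 0.129, 0.007]
wrist_force: [0.3, 0.1, -1.0]
gripper_width: 0.125
```

Request:
arm_command --pt "0 0 -0.02 0 0 0" --pt "0 0 -0.03 0 0 0" --pt "0 0 -0.03 0 0 0" --pt "0 0 0 0 0 0"

```text
time: 18.88
tool_pos: [505.2, 411.9, 96.0]
ee_rot: [-0.004, 0.992, 0.128, 0.008]
wrist_force: [0.0, -0.1, -0.8]
gripper_width: 0.128
```

Run:
```python
from h import *
go((480,90.5,80))
```

```text
t 18.88 tcp [505.2 411.9  96. ] F [ 0.  -0.1 -0.8] g 0.128
[[ 0.967  0.255  0.015]
 [ 0.255 -0.967  0.009]
 [ 0.017 -0.005 -1.   ]] q [-0.72  0.66 -0.05  1.88  0.07  0.59 -2.13]
local m [-0.1065  0.3044  0.0126] rows 6 each [-0.0177  0.0507  0.0021]
```

Request:
arm_command --pt "-0.017 0.048 0 0 0 0" --pt "-0.017 0.048 0 0 0 0" --pt "-0.017 0.048 0 0 0 0" --pt "-0.017 0.048 0 0 0 0" --pt "-0.017 0.048 0 0 0 0" --pt "-0.017 0.048 0.01 0 0 0" --pt "0 0 0 0 0 0"

```text
time: 19.75
tool_pos: [478.4, 99.9, 81.0]
ee_rot: [-0.005, 0.992, 0.129, 0.008]
wrist_force: [0.4, -0.6, -0.7]
gripper_width: 0.127
```

Run:
```python
from h import *
go((480,90.5,35))
```

```text
t 19.75 tcp [478.4  99.9  81. ] F [ 0.4 -0.6 -0.7] g 0.127
[[ 0.966  0.257  0.015]
 [ 0.256 -0.967  0.011]
 [ 0.017 -0.007 -1.   ]] q [-0.22  0.55 -0.1   2.25  0.14  0.33 -1.75]
local m [-0.0017  0.0098  0.0459] rows 1 each [-0.0017  0.0098  0.0459]
```

Request:
arm_command --pt "-0.002 0.01 0 -0.4 -1 0" --pt "0 0 0.015 0 0 0" --pt "0 0 0.02 0 0 0" --pt "0 0 0.01 0 0 0" --pt "0 0 0 0 0 0"

```text
time: 20.38
tool_pos: [480.8, 94.8, 33.0]
ee_rot: [-0.001, 0.991, 0.133, 0.001]
wrist_force: [-0.0, 0.2, -0.1]
gripper_width: 0.124
```

Run:
```python
from h import *
go((480,90.5,17))
```

```text
t 20.38 tcp [480.8  94.8  33. ] F [-0.   0.2 -0.1] g 0.124
[[ 0.965  0.263  0.001]
 [ 0.263 -0.965  0.003]
 [ 0.002 -0.002 -1.   ]] q [-0.23  0.65 -0.07  2.25  0.16  0.25 -1.75]
local m [-0.0019  0.0039  0.016 ] rows 1 each [-0.0019  0.0039  0.016 ]
```

Request:
arm_command --pt "-0.002 0.004 0.003 0 0 0" --pt "0 0 0.008 0 0 0" --pt "0 0 0.004 0 0 0" --pt "0 0 0 0 0 0"

```text
time: 20.88
tool_pos: [480.6, 91.0, 17.7]
ee_rot: [-0.002, 0.991, 0.133, 0.002]
wrist_force: [-0.6, -0.4, -0.3]
gripper_width: 0.125
```

Run:
```python
from h import *
go((480,90.5,17))
```

```text
t 20.88 tcp [480.6  91.   17.7] F [-0.6 -0.4 -0.3] g 0.125
[[ 0.964  0.264  0.003]
 [ 0.264 -0.964  0.003]
 [ 0.003 -0.003 -1.   ]] q [-0.23  0.68 -0.06  2.26  0.17  0.21 -1.75]
local m [-0.0007  0.0003  0.0007] rows 1 each [-0.0007  0.0003  0.0007]
```

Request:
arm_command --pt "0 0 0.001 0 0 0" --pt "0 0 0 0 0 0" --pt "0 0 0 0 0 0" --grip 0.4

```text
time: 21.25
tool_pos: [481.1, 91.0, 17.1]
ee_rot: [-0.002, 0.991, 0.133, 0.002]
wrist_force: [0.0, 0.0, -0.1]
gripper_width: 0.4
```

Request:
arm_command --pt "0 0 -0.02 0 0 0" --pt "0 0 -0.04 0 0 0" --pt "0 0 -0.05 0 0 0" --pt "0 0 -0.04 0 0 0" --pt "0.03 -0.02 -0.01 0 0 0" --pt "0.03 -0.02 0 0 0 0" --pt "0.03 -0.02 0 0 0 0"

```text
time: 22.12
tool_pos: [550.9, 170.1, 183.7]
ee_rot: [-0.0, 0.991, 0.131, 0.001]
wrist_force: [1.5, 0.1, 0.1]
gripper_width: 0.398
```

Run:
```python
from h import *
go((624,233,170))
o=grab("c1")
cv2.imwrite("pics/c1t.png",cv2.resize(o["top"][150:280,170:370],None,fx=4,fy=4))
```

```text
t 22.12 tcp [550.9 170.1 183.7] F [1.5 0.1 0.1] g 0.398
[[ 0.966  0.259  0.003]
 [ 0.259 -0.966  0.001]
 [ 0.003 -0.001 -1.   ]] q [-0.27  0.47 -0.15  1.99  0.1   0.69 -1.79]
local m [ 0.0868 -0.0418  0.014 ] rows 2 each [ 0.0434 -0.0209  0.007 ]
```

View pics/c1t.png

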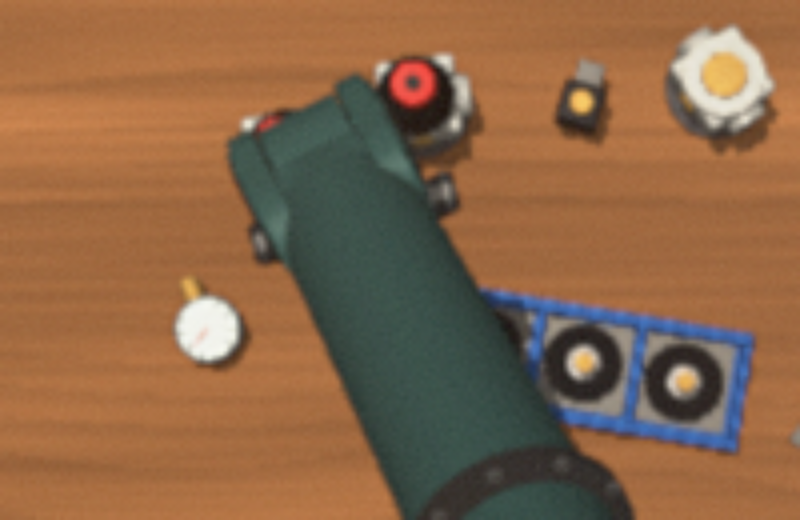

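Request:
arm_command --pt "0.04 -0.02 0 0 0 0" --pt "0.04 -0.02 0 0 0 0" --pt "0 0 0 0 0 0" --pt "0 0 0.02 0 0 0" --pt "0 0 0 0 0 0" --grip 0.65

```text
time: 22.85
tool_pos: [616.2, 229.9, 161.0]
ee_rot: [0.0, 0.991, 0.132, -0.001]
wrist_force: [-0.9, 0.6, 1.4]
gripper_width: 0.649
```

Run:
```python
from h import *
go((624,233,98))
o=grab("c2")
cv2.imwrite("pics/c2.png",cv2.resize(o["side"][170:290,170:320],None,fx=5,fy=5))
```

```text
t 22.85 tcp [616.2 229.9 161. ] F [-0.9  0.6  1.4] g 0.649
[[ 0.965  0.261 -0.002]
 [ 0.261 -0.965 -0.001]
 [-0.002  0.    -1.   ]] q [-0.33  0.59 -0.14  1.82  0.11  0.75 -1.84]
local m [ 0.0085 -0.001   0.063 ] rows 2 each [ 0.0042 -0.0005  0.0315]
```

View pics/c2.png

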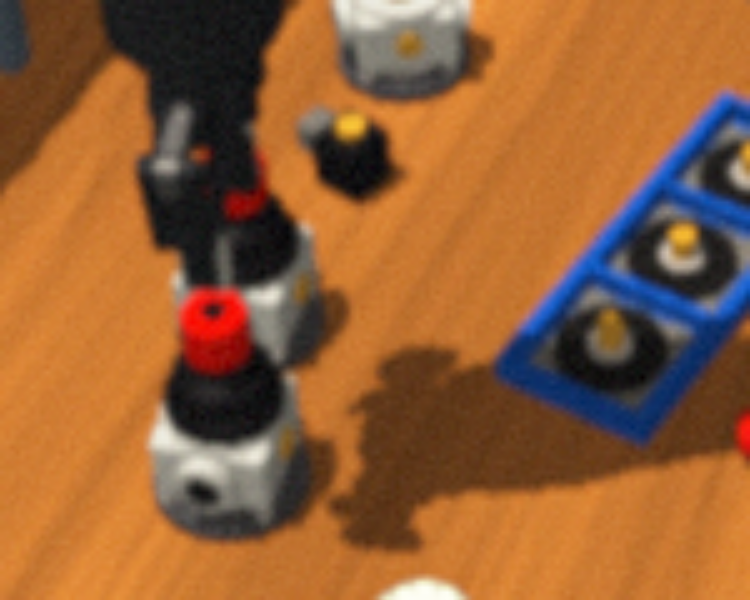

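Request:
arm_command --pt "0.008 -0.001 0 0 0 0" --pt "0 0 0.01 0 0 0" --pt "0 0 0.02 0 0 0" --pt "0 0 0.015 0 0 0" --pt "0 0 0 0 0 0"

```text
time: 23.58
tool_pos: [625.4, 232.5, 114.7]
ee_rot: [0.0, 0.991, 0.131, 0.001]
wrist_force: [-0.5, -0.2, -0.4]
gripper_width: 0.647
```

Run:
```python
from h import *
go((624,233,97))
```

```text
t 23.57 tcp [625.4 232.5 114.7] F [-0.5 -0.2 -0.4] g 0.647
[[ 0.966  0.26   0.001]
 [ 0.26  -0.966 -0.   ]
 [ 0.001  0.    -1.   ]] q [-0.34  0.66 -0.13  1.82  0.13  0.67 -1.85]
local m [-0.0012 -0.0008  0.0177] rows 1 each [-0.0012 -0.0008  0.0177]
```

Request:
arm_command --pt "-0.001 -0.001 0.008 0 0 0" --pt "0 0 0.009 0 0 0" --pt "0 0 0 0 0 0"

```text
time: 23.95
tool_pos: [624.1, 233.5, 96.5]
ee_rot: [0.0, 0.991, 0.131, 0.001]
wrist_force: [-1.0, -0.2, -0.2]
gripper_width: 0.652
```

Request:
arm_command --pt "0 0 0 0 0 0" --pt "0 0 0 0 0 0" --pt "0 0 0 0 0 0" --pt "0 0 0 0 0 0" --pt "0 0 0 0 0 0" --grip 0

```text
time: 24.58
tool_pos: [624.3, 233.5, 97.1]
ee_rot: [-0.0, 0.991, 0.131, 0.001]
wrist_force: [-0.7, 0.4, -1.1]
gripper_width: 0.342
```

Run:
```python
from h import *
go((624,233,97))
o=grab("c3")
cv2.imwrite("pics/c3.png",cv2.resize(o["side"][170:290,170:320],None,fx=5,fy=5))
```

```text
t 24.57 tcp [624.3 233.5  97.1] F [-0.7  0.4 -1.1] g 0.342
[[ 0.966  0.26   0.002]
 [ 0.26  -0.966  0.   ]
 [ 0.002  0.    -1.   ]] q [-0.34  0.68 -0.12  1.83  0.13  0.64 -1.85]
local m [-0.0004  0.0004  0.0001] rows 1 each [-0.0004  0.0004  0.0001]
```

View pics/c3.png

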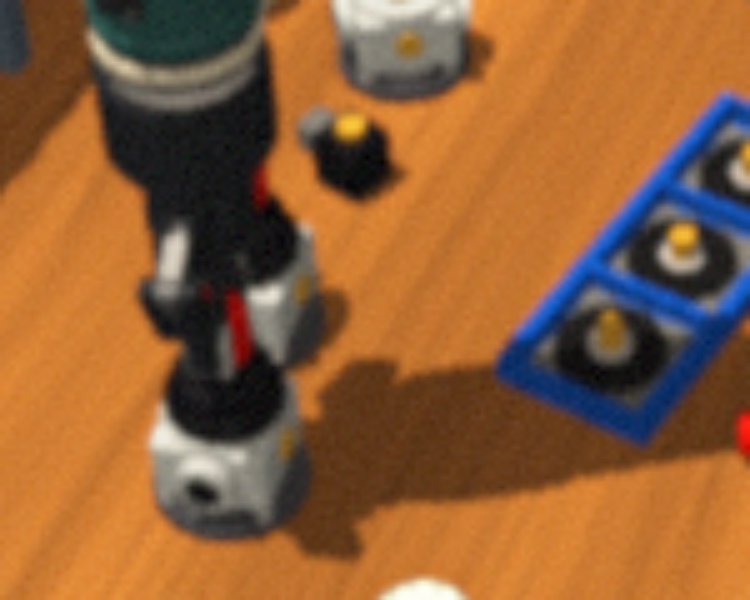

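Request:
arm_command --pt "0 0 -0.01 0 0 0" --pt "0 0 -0.02 0 0 0" --pt "0 0 -0.03 0 0 0" --pt "0 0 -0.03 0 0 0" --pt "0 0 0 0 0 0"

```text
time: 25.3
tool_pos: [625.3, 234.0, 194.7]
ee_rot: [-0.001, 0.991, 0.131, 0.003]
wrist_force: [0.9, -0.3, -2.2]
gripper_width: 0.343
```

Run:
```python
from h import *
go((453.6,-58.5,170))
o=grab("c4")
cv2.imwrite("pics/c4.png",cv2.resize(o["side"][170:290,170:320],None,fx=5,fy=5))
```

```text
t 25.3 tcp [625.3 234.  194.7] F [ 0.9 -0.3 -2.2] g 0.343
[[ 0.966  0.26   0.006]
 [ 0.26  -0.966  0.002]
 [ 0.006 -0.    -1.   ]] q [-0.33  0.56 -0.14  1.77  0.11  0.81 -1.83]
local m [-0.242   0.2378  0.0231] rows 7 each [-0.0346  0.034   0.0033]
```

View pics/c4.png

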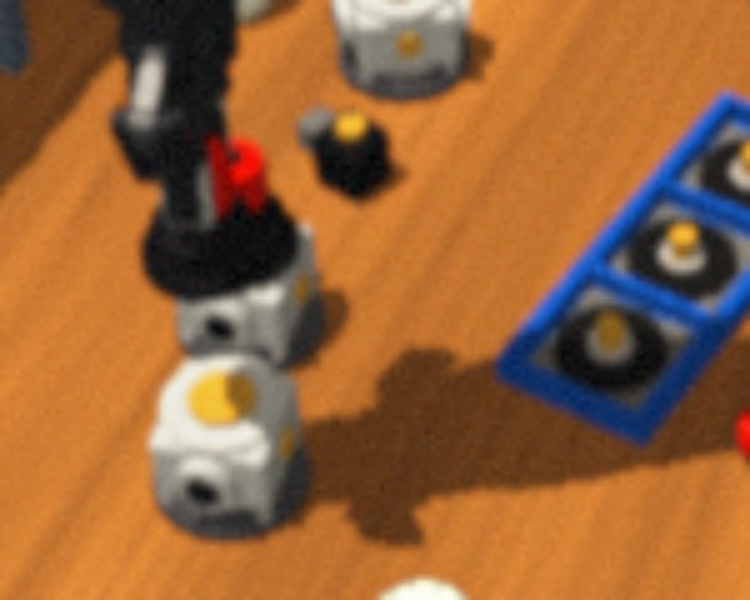

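Request:
arm_command --pt "-0.035 0.034 0 0 0 0" --pt "-0.035 0.034 0 0 0 0" --pt "-0.035 0.034 0 0 0 0" --pt "-0.035 0.034 0 0 0 0" --pt "-0.035 0.034 0.01 0 0 0" --pt "-0.035 0.034 0.01 0 0 0" --pt "-0.02 0.02 0.01 0 0 0" --pt "0 0 0 0 0 0"

```text
time: 26.4
tool_pos: [446.4, -51.3, 152.5]
ee_rot: [-0.001, 0.991, 0.132, -0.009]
wrist_force: [0.5, 0.6, -2.2]
gripper_width: 0.343
```

Run:
```python
from h import *
go((453.6,-58.5,90))
```

```text
t 26.4 tcp [446.4 -51.3 152.5] F [ 0.5  0.6 -2.2] g 0.343
[[ 0.965  0.262 -0.018]
 [ 0.262 -0.965 -0.001]
 [-0.018 -0.004 -1.   ]] q [ 0.12  0.39 -0.14  2.26  0.11  0.51 -1.41]
local m [0.0062 0.0091 0.0624] rows 2 each [0.0031 0.0045 0.0312]
```

Fix the tilt (about +1° about y) while coming down.

Request:
arm_command --pt "0.006 0.009 0 0 1 0" --pt "0 0 0.02 0 0 0" --pt "0 0 0.03 0 0 0" --pt "0 0 0.01 0 0 0" --pt "0 0 0 0 0 0"

```text
time: 27.02
tool_pos: [463.2, -54.7, 91.7]
ee_rot: [-0.002, 0.991, 0.135, 0.006]
wrist_force: [0.2, -0.1, -1.4]
gripper_width: 0.341
```

Run:
```python
from h import *
go((453.6,-58.5,52))
```

```text
t 27.02 tcp [463.2 -54.7  91.7] F [ 0.2 -0.1 -1.4] g 0.341
[[ 0.963  0.268  0.01 ]
 [ 0.268 -0.963  0.006]
 [ 0.012 -0.003 -1.   ]] q [ 0.11  0.51 -0.11  2.28  0.14  0.34 -1.42]
local m [-0.0108  0.0012  0.0396] rows 1 each [-0.0108  0.0012  0.0396]
```

Request:
arm_command --pt "-0.011 0.002 0 0 -0.7 0" --pt "0 0 0 0 0 0" --pt "0 0 0.01 0 0 0" --pt "0 0 0 0 0 0"

```text
time: 27.52
tool_pos: [454.3, -59.8, 83.2]
ee_rot: [-0.001, 0.991, 0.135, 0.001]
wrist_force: [0.5, 0.1, -0.9]
gripper_width: 0.346
```

Run:
```python
from h import *
go((453.6,-58.5,52))
```

```text
t 27.52 tcp [454.3 -59.8  83.2] F [ 0.5  0.1 -0.9] g 0.346
[[ 0.963  0.268  0.003]
 [ 0.268 -0.963  0.003]
 [ 0.003 -0.002 -1.   ]] q [ 0.11  0.53 -0.1   2.3   0.15  0.32 -1.42]
local m [-0.0004 -0.0014  0.0312] rows 1 each [-0.0004 -0.0014  0.0312]
```

Request:
arm_command --pt "0 -0.001 0.01 0 0 0" --pt "0 0 0.01 0 0 0" --pt "0 0 0.007 0 0 0" --pt "0 0 0 0 0 0"

```text
time: 28.02
tool_pos: [454.3, -58.5, 53.8]
ee_rot: [-0.001, 0.991, 0.136, 0.001]
wrist_force: [0.6, 0.5, -1.7]
gripper_width: 0.338
```

Run:
```python
from h import *
go((453.6,-58.5,51))
```

```text
t 28.02 tcp [454.3 -58.5  53.8] F [ 0.6  0.5 -1.7] g 0.338
[[ 0.963  0.269  0.002]
 [ 0.269 -0.963  0.003]
 [ 0.003 -0.002 -1.   ]] q [ 0.09  0.59 -0.08  2.31  0.17  0.24 -1.44]
local m [-0.0007 -0.0002  0.0028] rows 1 each [-0.0007 -0.0002  0.0028]
```

Request:
arm_command --pt "0 0 0.002 0 0 0" --pt "0 0 0.002 0 0 0" --pt "0 0 0 0 0 0"

```text
time: 28.4
tool_pos: [454.7, -58.4, 50.1]
ee_rot: [-0.001, 0.991, 0.136, 0.002]
wrist_force: [-0.1, -0.6, -1.9]
gripper_width: 0.345
```

Run:
```python
from h import *
go((453.6,-58.5,50))
```

```text
t 28.4 tcp [454.7 -58.4  50.1] F [-0.1 -0.6 -1.9] g 0.345
[[ 0.963  0.269  0.003]
 [ 0.269 -0.963  0.003]
 [ 0.004 -0.002 -1.   ]] q [ 0.09  0.59 -0.07  2.31  0.17  0.23 -1.44]
local m [-0.001  -0.0002  0.0001] rows 1 each [-0.001  -0.0002  0.0001]
```

Request:
arm_command --pt "0 0 0.001 0 0 0" --pt "0 0 0 0 0 0"

```text
time: 28.65
tool_pos: [455.0, -58.4, 50.2]
ee_rot: [-0.001, 0.991, 0.136, 0.002]
wrist_force: [-0.3, 0.5, -1.6]
gripper_width: 0.342
```

Request:
arm_command --pt "0 0 0 0 0 0" --pt "0 0 0 0 0 0" --pt "0 0 0 0 0 0" --pt "0 0 -0.02 0 0 0" --pt "0 0 -0.03 0 0 0" --pt "0 0 -0.05 0 0 0" --pt "0 0 -0.03 0 0 0" --grip 0.65

```text
time: 29.52
tool_pos: [453.2, -58.6, 181.2]
ee_rot: [-0.002, 0.991, 0.136, -0.001]
wrist_force: [0.6, 0.1, 0.5]
gripper_width: 0.651
```

Run:
```python
from h import *
go((662.5,138.5,170))
o=grab("d1")
cv2.imwrite("pics/d1.png",cv2.resize(o["side"][150:290,190:380],None,fx=4,fy=4))
cv2.imwrite("pics/d1t.png",cv2.resize(o["top"][150:280,170:370],None,fx=4,fy=4))
```

```text
t 29.52 tcp [453.2 -58.6 181.2] F [0.6 0.1 0.5] g 0.651
[[ 0.963  0.269 -0.002]
 [ 0.269 -0.963  0.003]
 [-0.001 -0.003 -1.   ]] q [ 0.16  0.34 -0.17  2.23  0.1   0.57 -1.37]
local m [ 0.2547 -0.1334  0.0114] rows 6 each [ 0.0424 -0.0222  0.0019]
```

View pics/d1.png

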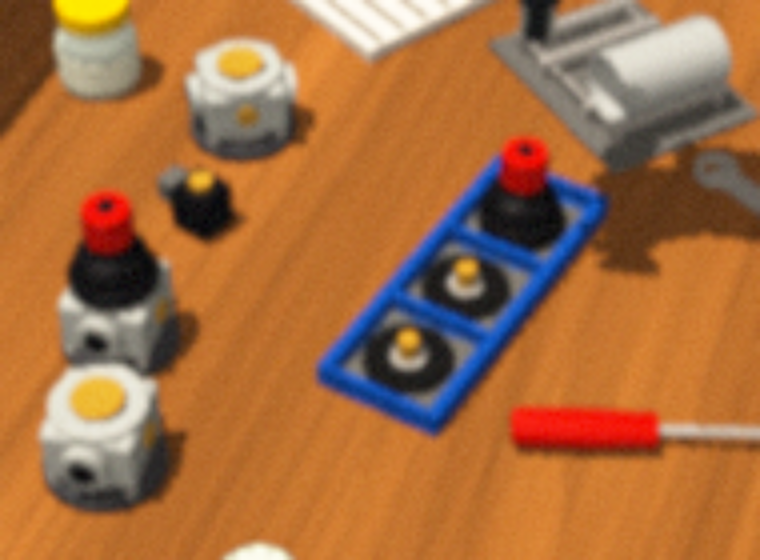

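Bonnet sits upright in the far pocket; the regulators are unmoved. Next the second bonnet.

Request:
arm_command --pt "0.04 -0.022 0 0 0 0" --pt "0.04 -0.022 0 0 0 0" --pt "0.04 -0.022 0 0 0 0" --pt "0.04 -0.022 0 0 0 0" --pt "0.04 -0.022 0 0 0 0" --pt "0.03 -0.015 0 0 0 0" --pt "0 0 0 0 0 0"

```text
time: 30.5
tool_pos: [643.6, 126.5, 173.3]
ee_rot: [-0.0, 0.991, 0.134, -0.004]
wrist_force: [-0.6, -0.2, 0.5]
gripper_width: 0.646
```

Run:
```python
from h import *
go((662.5,138,130))
```

```text
t 30.5 tcp [643.6 126.5 173.3] F [-0.6 -0.2  0.5] g 0.646
[[ 0.964  0.265 -0.009]
 [ 0.265 -0.964 -0.001]
 [-0.008 -0.002 -1.   ]] q [-0.16  0.58 -0.15  1.81  0.12  0.78 -1.67]
local m [ 0.0217 -0.006   0.0431] rows 1 each [ 0.0217 -0.006   0.0431]
```

Request:
arm_command --pt "0.02 -0.006 0 0 0.4 0" --pt "0 0 0 0 0 0" --pt "0 0 0.02 0 0 0" --pt "0 0 0.02 0 0 0" --pt "0 0 0 0 0 0"

```text
time: 31.12
tool_pos: [653.9, 131.5, 124.9]
ee_rot: [0.002, 0.991, 0.132, -0.008]
wrist_force: [-0.2, 0.2, 0.1]
gripper_width: 0.65
```

Run:
```python
from h import *
go((662.5,138,97))
```

```text
t 31.12 tcp [653.9 131.5 124.9] F [-0.2  0.2  0.1] g 0.65
[[ 0.965  0.262 -0.015]
 [ 0.262 -0.965 -0.006]
 [-0.016  0.002 -1.   ]] q [-0.17  0.65 -0.14  1.8   0.13  0.71 -1.69]
local m [ 0.0105 -0.0041  0.0277] rows 1 each [ 0.0105 -0.0041  0.0277]
```

Request:
arm_command --pt "0.009 -0.004 0 0 0.9 0" --pt "0 0 0 0 0 0" --pt "0 0 0.01 0 0 0" --pt "0 0 0 0 0 0"

```text
time: 31.62
tool_pos: [662.5, 138.1, 114.8]
ee_rot: [0.001, 0.991, 0.132, 0.001]
wrist_force: [0.4, -0.3, 0.2]
gripper_width: 0.651
```

Run:
```python
from h import *
go((662.5,138,97))
```

```text
t 31.62 tcp [662.5 138.1 114.8] F [ 0.4 -0.3  0.2] g 0.651
[[ 0.965  0.262  0.002]
 [ 0.262 -0.965 -0.001]
 [ 0.002  0.002 -1.   ]] q [-0.18  0.67 -0.14  1.8   0.14  0.68 -1.7 ]
local m [-0.0001  0.0001  0.0178] rows 1 each [-0.0001  0.0001  0.0178]
```

Request:
arm_command --pt "0 0 0.008 0 0 0" --pt "0 0 0.009 0 0 0" --pt "0 0 0 0 0 0"

```text
time: 32.0
tool_pos: [662.5, 138.0, 96.6]
ee_rot: [0.001, 0.991, 0.132, 0.001]
wrist_force: [0.2, -0.4, 0.3]
gripper_width: 0.648
```

Request:
arm_command --pt "0 0 0 0 0 0" --pt "0 0 0 0 0 0" --pt "0 0 0 0 0 0" --pt "0 0 0 0 0 0" --pt "0 0 0 0 0 0" --grip 0

```text
time: 32.62
tool_pos: [662.7, 138.0, 96.8]
ee_rot: [0.001, 0.991, 0.132, 0.001]
wrist_force: [0.4, 0.2, -1.3]
gripper_width: 0.342
```

Request:
arm_command --pt "0 0 -0.01 0 0 0" --pt "0 0 -0.02 0 0 0" --pt "0 0 -0.03 0 0 0" --pt "0 0 -0.03 0 0 0" --pt "0 0 0 0 0 0"

```text
time: 33.25
tool_pos: [663.0, 138.3, 193.7]
ee_rot: [0.001, 0.991, 0.132, 0.003]
wrist_force: [0.4, 0.2, -1.9]
gripper_width: 0.336
```

Run:
```python
from h import *
go((480.8,90.8,170))
o=grab("d2")
cv2.imwrite("pics/d2.png",cv2.resize(o["side"][150:290,190:380],None,fx=4,fy=4))
```

```text
t 33.25 tcp [663.  138.3 193.7] F [ 0.4  0.2 -1.9] g 0.336
[[ 0.965  0.262  0.005]
 [ 0.262 -0.965 -0.   ]
 [ 0.005  0.002 -1.   ]] q [-0.17  0.57 -0.15  1.75  0.11  0.82 -1.68]
local m [-0.1884 -0.0019  0.0228] rows 4 each [-0.0471 -0.0005  0.0057]
```

View pics/d2.png

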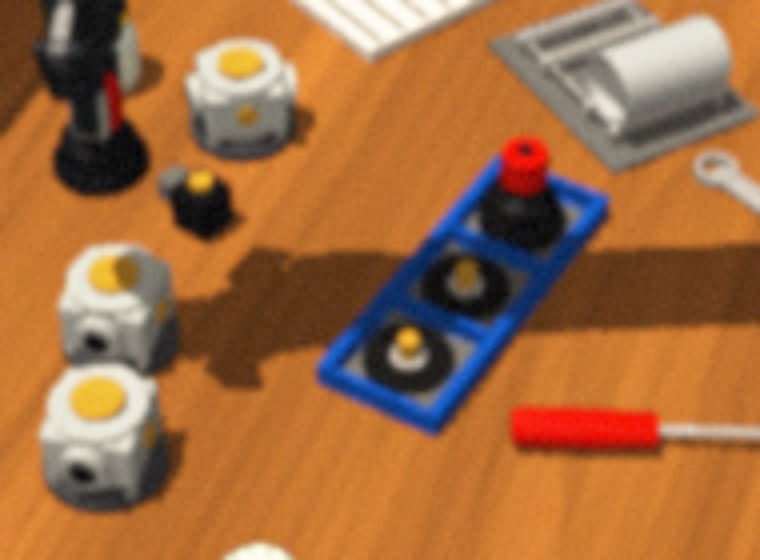

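Request:
arm_command --pt "-0.045 0 0.005 0 0 0" --pt "-0.045 0 0.005 0 0 0" --pt "-0.045 0 0.005 0 0 0" --pt "-0.04 0 0.005 0 0 0" --pt "0 0 0 0 0 0" --pt "0 0 0.03 0 0 0" --pt "0 0 0.02 0 0 0" --pt "0 0 0 0 0 0"

```text
time: 34.35
tool_pos: [480.7, 88.6, 111.0]
ee_rot: [0.002, 0.991, 0.132, -0.008]
wrist_force: [0.4, -0.2, -1.6]
gripper_width: 0.341
```

Run:
```python
from h import *
go((480.8,90.8,80))
```

```text
t 34.35 tcp [480.7  88.6 111. ] F [ 0.4 -0.2 -1.6] g 0.341
[[ 0.965  0.262 -0.015]
 [ 0.262 -0.965 -0.005]
 [-0.016  0.001 -1.   ]] q [-0.17  0.5  -0.14  2.21  0.15  0.46 -1.73]
local m [ 0.0012 -0.0021  0.031 ] rows 1 each [ 0.0012 -0.0021  0.031 ]
```

Request:
arm_command --pt "0.001 -0.002 0 0 0.9 0" --pt "0 0 0.015 0 0 0" --pt "0 0 0.015 0 0 0" --pt "0 0 0 0 0 0"

```text
time: 34.85
tool_pos: [483.1, 91.7, 79.9]
ee_rot: [0.0, 0.991, 0.132, 0.002]
wrist_force: [-0.6, 0.7, -1.7]
gripper_width: 0.341
```

Run:
```python
from h import *
go((480.8,90.8,53))
```

```text
t 34.85 tcp [483.1  91.7  79.9] F [-0.6  0.7 -1.7] g 0.341
[[ 0.965  0.262  0.004]
 [ 0.262 -0.965  0.   ]
 [ 0.004  0.001 -1.   ]] q [-0.2   0.56 -0.11  2.23  0.17  0.36 -1.76]
local m [-0.0026  0.0002  0.0269] rows 1 each [-0.0026  0.0002  0.0269]
```

Request:
arm_command --pt "-0.003 0 0.008 0 0 0" --pt "0 0 0.01 0 0 0" --pt "0 0 0.006 0 0 0" --pt "0 0 0.003 0 0 0" --pt "0 0 0 0 0 0"

```text
time: 35.48
tool_pos: [480.5, 90.9, 51.1]
ee_rot: [0.0, 0.991, 0.132, 0.002]
wrist_force: [0.5, 0.8, -1.3]
gripper_width: 0.337
```

Run:
```python
from h import *
go((480.8,90.8,50))
```

```text
t 35.48 tcp [480.5  90.9  51.1] F [ 0.5  0.8 -1.3] g 0.337
[[ 0.965  0.262  0.005]
 [ 0.262 -0.965  0.   ]
 [ 0.004  0.001 -1.   ]] q [-0.21  0.61 -0.09  2.25  0.19  0.29 -1.77]
local m [0.0002 0.0002 0.0011] rows 1 each [0.0002 0.0002 0.0011]
```

Request:
arm_command --pt "0 0 0.001 0 0 0" --pt "0 0 0.001 0 0 0" --pt "0 0 0 0 0 0"

```text
time: 35.85
tool_pos: [481.1, 91.1, 49.8]
ee_rot: [0.0, 0.991, 0.132, 0.003]
wrist_force: [0.5, -0.1, -1.2]
gripper_width: 0.341
```

Request:
arm_command --pt "0 0 0 0 0 0" --pt "0 0 0 0 0 0" --pt "0 0 0 0 0 0" --pt "0 0 -0.02 0 0 0" --pt "0 0 -0.03 0 0 0" --pt "0 0 -0.05 0 0 0" --pt "0 0 -0.05 0 0 0" --grip 0.65

```text
time: 36.72
tool_pos: [478.2, 90.5, 200.5]
ee_rot: [0.0, 0.991, 0.132, -0.001]
wrist_force: [0.5, 0.3, -0.4]
gripper_width: 0.652
```

Run:
```python
from h import *
st()
o=grab("e1")
cv2.imwrite("pics/e1.png",cv2.resize(o["side"][150:290,190:380],None,fx=4,fy=4))
# kinematic fit
from scipy.optimize import least_squares
D=np.array([json.loads(l) for l in open("log.jsonl")]);q=D[:,1:8];P=D[:,8:11];W=D[:,11:15]
Rm=R.from_quat(W[:,[1,2,3,0]])
print(len(D))
def fk(q,L,sg,off):
    a=R.from_euler
    r=a("z",sg[0]*q[0]+off[0]);p=np.array([0,0,L[0]])
    for k in range(1,7):
        r=r*(a("y",sg[k]*q[k]) if k in(1,3,5) else a("z",sg[k]*q[k]+(off[1] if k==6 else 0)))
        if k==2:p=p+r.apply([0,0,L[1]])
        if k==4:p=p+r.apply([0,0,L[2]])
        if k==6:p=p+r.apply([0,0,L[3]])
    return p,r
import itertools
best=[]
idx=np.linspace(0,len(D)-1,25).astype(int)
for s3,s5,s7 in itertools.product((1,-1),repeat=3):
    sg=[-1,1,s3,1,s5,1,s7]
    def f(x):
        e=[]
        for i in idx:
            p,r=fk(q[i],x[:4],sg,x[4:]);e+=list((p-P[i]));e+=list(300*(Rm[i].inv()*r).as_rotvec())
        return e
    for o7 in(-1.57,1.57,0,3.14):
        s=least_squares(f,[350,420,400,200,0,o7]);best.append((s.cost,sg,s.x))
best.sort(key=lambda b:b[0]);
for b in best[:3]:print(b[0],b[1],np.round(b[2],3))
```

```text
t 36.73 tcp [478.2  90.5 200.5] F [ 0.5  0.3 -0.4] g 0.652
[[ 0.965  0.263 -0.002]
 [ 0.263 -0.965 -0.001]
 [-0.002  0.001 -1.   ]] q [-0.13  0.35 -0.19  2.16  0.1   0.65 -1.7 ]
47
608.1151048360235 [-1, 1, -1, 1, -1, 1, -1] [ 3.67000e+00  6.30003e+02  4.60931e+02  2.70520e+01 -7.70000e-02
  1.49400e+00]
608.1151048360479 [-1, 1, -1, 1, -1, 1, -1] [ 3.67000e+00  6.30003e+02  4.60931e+02  2.70520e+01 -7.70000e-02
  1.49400e+00]
608.1151048361437 [-1, 1, -1, 1, -1, 1, -1] [ 3.67000e+00  6.30003e+02  4.60931e+02  2.70520e+01 -7.70000e-02
  1.49400e+00]
```

View pics/e1.png

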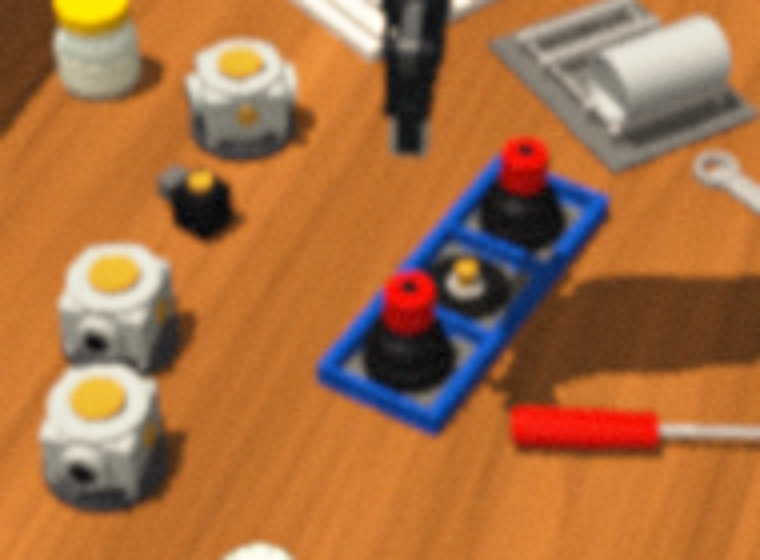

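Run:
```python
from h import *
go((430,-190,190),50)
```

```text
t 36.83 tcp [482.1  91.6 204.1] F [ 0.4  0.6 -0.8] g 0.652
[[ 0.965  0.262  0.009]
 [ 0.262 -0.965  0.001]
 [ 0.01   0.001 -1.   ]] q [-0.13  0.34 -0.19  2.15  0.11  0.65 -1.7 ]
local m [-0.1242  0.2581  0.0131] rows 6 each [-0.0207  0.043   0.0022]
```

Request:
arm_command --pt "-0.01 0.043 0 0 0 0" --pt "-0.02 0.043 0 0 0 0" --pt "-0.02 0.043 0 0 0 0" --pt "-0.02 0.043 0 0 0 0" --pt "-0.02 0.043 0 0 0 0" --pt "-0.02 0.035 0 0 0 0" --pt "0 0 0 0 0 -9" --pt "0 0 0 0 0 -9" --pt "0 0 0 0 0 -9" --pt "0 0 0 0 0 -8" --grip 1

```text
time: 38.08
tool_pos: [438.1, -186.6, 197.8]
ee_rot: [-0.001, 0.901, 0.433, 0.004]
wrist_force: [-0.9, 0.8, -1.3]
gripper_width: 0.995
```

Run:
```python
from h import *
go((430,-190,190),50)
```

```text
t 38.08 tcp [ 438.1 -186.6  197.8] F [-0.9  0.8 -1.3] g 0.995
[[ 0.625  0.781  0.006]
 [ 0.781 -0.625  0.004]
 [ 0.007  0.002 -1.   ]] q [ 0.55  0.34 -0.29  2.18  0.16  0.63 -0.53]
local m [-0.0078 -0.0042  0.0077] rows 1 each [-0.0078 -0.0042  0.0077]
```

Tool x now lies along the bowl's axis. Tilt 45° about tool y.

Request:
arm_command --pt "0 0 0 0 9 0" --pt "0 0 0 0 9 0" --pt "0 0 0 0 9 0" --pt "0 0 0 0 9 0" --pt "0 0 0 0 8 0" --pt "0 0 0 0 0 0"

```text
time: 38.83
tool_pos: [439.0, -185.0, 195.5]
ee_rot: [-0.168, 0.829, 0.401, 0.351]
wrist_force: [0.7, 0.1, -0.0]
gripper_width: 1.002
```

Run:
```python
from h import *
go((402,-210.4,120),50)
```

```text
t 38.83 tcp [ 439.  -185.   195.5] F [ 0.7  0.1 -0. ] g 1.002
[[ 0.432  0.783  0.448]
 [ 0.547 -0.623  0.56 ]
 [ 0.717  0.003 -0.697]] q [ 1.46  0.68 -0.95  2.25 -0.58  0.5   0.49]
local m [-0.0841 -0.0134  0.0218] rows 2 each [-0.042  -0.0067  0.0109]
```

Request:
arm_command --pt "-0.028 -0.004 0.007 0 0 0" --pt "-0.028 -0.005 0.007 0 0 0" --pt "-0.025 -0.004 0.007 0 0 0" --pt "0 0 0 0 0 0"

```text
time: 39.33
tool_pos: [405.2, -207.7, 122.8]
ee_rot: [-0.165, 0.829, 0.406, 0.347]
wrist_force: [-0.4, 1.2, 0.2]
gripper_width: 0.998
```

Run:
```python
from h import *
go((402,-210.4,60),50)
o=grab("f1")
cv2.imwrite("pics/f1.png",cv2.resize(o["side"][80:220,260:440],None,fx=4,fy=4))
cv2.imwrite("pics/f1t.png",cv2.resize(o["top"][200:320,320:480],None,fx=4,fy=4))
```

```text
t 39.33 tcp [ 405.2 -207.7  122.8] F [-0.4  1.2  0.2] g 0.998
[[ 0.43   0.788  0.441]
 [ 0.559 -0.615  0.555]
 [ 0.709  0.008 -0.705]] q [ 1.48  0.81 -0.88  2.28 -0.51  0.41  0.59]
local m [-0.0474 -0.0014  0.0413] rows 2 each [-0.0237 -0.0007  0.0207]
```

View pics/f1.png

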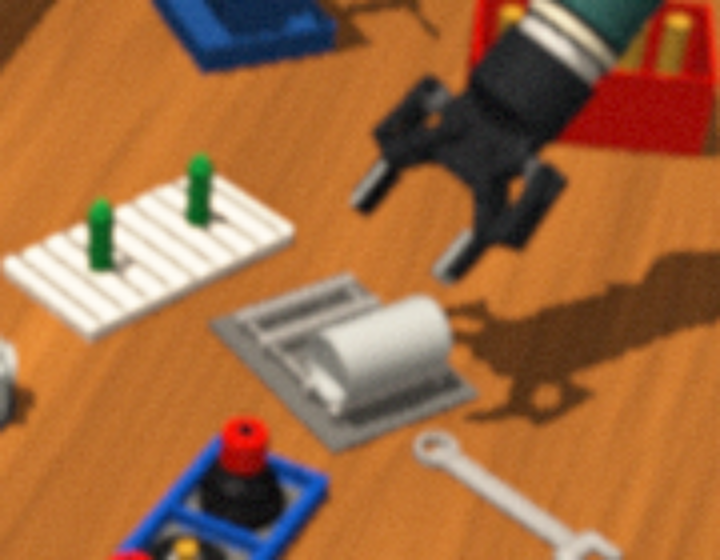

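View pics/f1t.png

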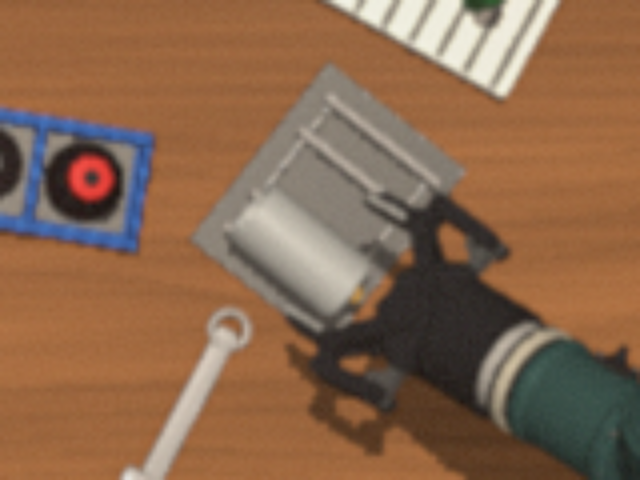

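Request:
arm_command --pt "-0.015 0 0.013 0 0 0" --pt "-0.016 -0.001 0.014 0 0 0" --pt "-0.016 0 0.014 0 0 0" --pt "0 0 0 0 0 0"

```text
time: 39.92
tool_pos: [409.5, -209.5, 66.7]
ee_rot: [-0.16, 0.827, 0.414, 0.347]
wrist_force: [-0.4, -1.3, 0.0]
gripper_width: 0.999
```

Run:
```python
from h import *
go((401.8,-210.4,28),50)
```

```text
t 39.92 tcp [ 409.5 -209.5   66.7] F [-0.4 -1.3  0. ] g 0.999
[[ 0.417  0.795  0.441]
 [ 0.573 -0.607  0.551]
 [ 0.705  0.023 -0.709]] q [ 1.45  0.93 -0.84  2.28 -0.47  0.3   0.64]
local m [-0.031  -0.0065  0.0236] rows 1 each [-0.031  -0.0065  0.0236]
```

Request:
arm_command --pt "-0.007 -0.006 0 0 0 2.4" --pt "-0.012 0 0.01 0 0 0" --pt "-0.008 0 0.008 0 0 0" --pt "0 0 0 0 0 0"

```text
time: 40.42
tool_pos: [401.5, -211.4, 35.3]
ee_rot: [-0.165, 0.835, 0.397, 0.343]
wrist_force: [-0.8, 1.3, 0.5]
gripper_width: 1.002
```

Run:
```python
from h import *
s,r=go((401.8,-210.4,28),50)
print(r.T@[.772,-.635,0])
o=grab("f2")
cv2.imwrite("pics/f2.png",cv2.resize(o["side"][80:220,260:440],None,fx=4,fy=4))
```

```text
t 40.42 tcp [ 401.5 -211.4   35.3] F [-0.8  1.3  0.5] g 1.002
[[ 0.45   0.776  0.441]
 [ 0.549 -0.631  0.548]
 [ 0.704 -0.004 -0.71 ]] q [ 1.45  0.99 -0.81  2.28 -0.47  0.25  0.65]
local m [-0.0044 -0.0004  0.0058] rows 1 each [-0.0044 -0.0004  0.0058]
[-0.00129084  0.99957687 -0.00730879]
```

View pics/f2.png

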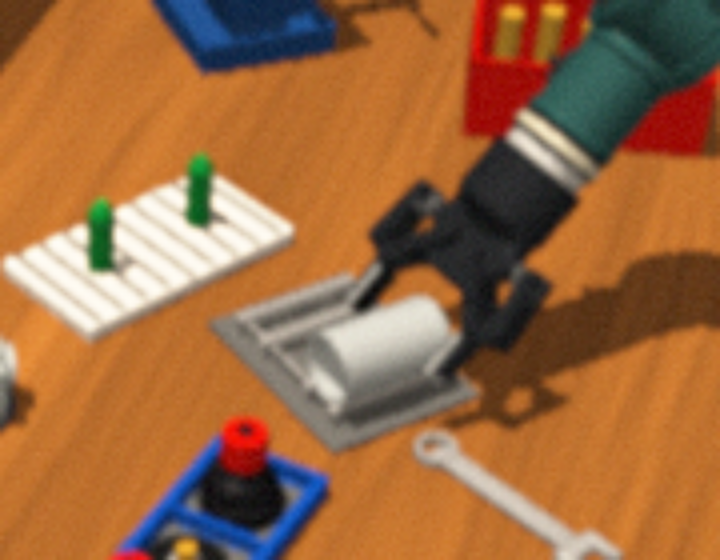

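Request:
arm_command --pt "-0.004 0 0.006 0 0 0" --pt "0 0 0 0 0 0"

```text
time: 40.78
tool_pos: [402.9, -210.2, 28.7]
ee_rot: [-0.165, 0.835, 0.397, 0.343]
wrist_force: [0.4, 1.0, -0.2]
gripper_width: 0.997
```

Request:
arm_command --pt "0 0 0 0 0 0" --pt "0 0 0 0 0 0" --pt "0 0 0 0 0 0" --pt "0 0 0 0 0 0" --pt "0 0 0 0 0 0" --grip 0

```text
time: 41.4
tool_pos: [403.2, -210.2, 29.3]
ee_rot: [-0.165, 0.835, 0.397, 0.343]
wrist_force: [0.4, -0.2, 0.3]
gripper_width: 0.62
```

Run:
```python
from h import *
s,r=go((401.8,-210.4,130),50)
o=grab("f3")
cv2.imwrite("pics/f3.png",cv2.resize(o["side"][80:220,260:440],None,fx=4,fy=4))
```

```text
t 41.4 tcp [ 403.2 -210.2   29.3] F [ 0.4 -0.2  0.3] g 0.62
[[ 0.449  0.777  0.442]
 [ 0.551 -0.63   0.548]
 [ 0.704 -0.002 -0.71 ]] q [ 1.45  1.   -0.81  2.28 -0.47  0.24  0.65]
local m [ 0.0702 -0.0012 -0.0722] rows 3 each [ 0.0234 -0.0004 -0.0241]
```

View pics/f3.png

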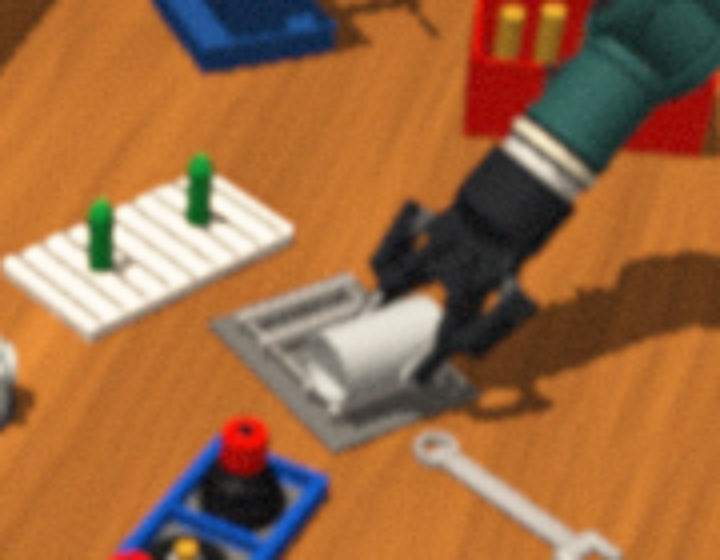

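Request:
arm_command --pt "0.01 0 -0.01 0 0 0" --pt "0.02 0 -0.02 0 0 0" --pt "0.03 0 -0.03 0 0 0" --pt "0.03 0 -0.03 0 0 0" --pt "0.03 0 -0.03 0 0 0" --pt "0 0 0 0 0 0"

```text
time: 42.25
tool_pos: [403.3, -208.9, 205.9]
ee_rot: [-0.164, 0.835, 0.398, 0.342]
wrist_force: [-0.4, 0.5, -1.0]
gripper_width: 0.627
```

Run:
```python
from h import *
s,r=go((600,-230,200),40)
o=grab("f4")
cv2.imwrite("pics/f4.png",cv2.resize(o["side"][40:200,240:440],None,fx=3.5,fy=3.5))
```

```text
t 42.25 tcp [ 403.3 -208.9  205.9] F [-0.4  0.5 -1. ] g 0.627
[[ 0.449  0.777  0.44 ]
 [ 0.553 -0.629  0.546]
 [ 0.702 -0.002 -0.713]] q [ 1.53  0.62 -0.92  2.25 -0.55  0.58  0.51]
local m [0.0726 0.1662 0.0792] rows 5 each [0.0145 0.0332 0.0158]
```

View pics/f4.png

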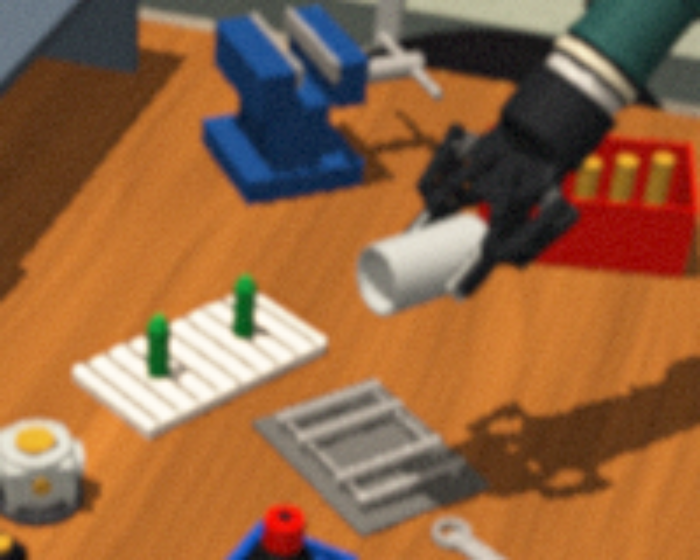

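Request:
arm_command --pt "0.0145 0.033 0.0155 0 0 0" --pt "0.0145 0.033 0.0155 0 0 0" --pt "0.0145 0.033 0.0155 0 0 0" --pt "0.0145 0.033 0.0155 0 0 0" --pt "0 0 0 0 -9 0" --pt "0 0 0 0 -9 0" --pt "0 0 0 0 -9 0" --pt "0 0 0 0 -9 0" --pt "0 0 0 0 -9 0" --pt "0 0 0 0 0 0"

```text
time: 43.6
tool_pos: [550.4, -220.5, 173.7]
ee_rot: [-0.016, 0.902, 0.43, -0.026]
wrist_force: [-0.0, -1.0, -1.0]
gripper_width: 0.626
```

Run:
```python
from h import *
s,r=go((600,-230,200),40)
```

```text
t 43.6 tcp [ 550.4 -220.5  173.7] F [-0. -1. -1.] g 0.626
[[ 0.629  0.775 -0.06 ]
 [ 0.777 -0.63   0.007]
 [-0.032 -0.051 -0.998]] q [ 0.38  0.52 -0.11  1.92  0.1   0.77 -0.47]
local m [ 0.023   0.0431 -0.0293] rows 2 each [ 0.0115  0.0215 -0.0146]
```

Request:
arm_command --pt "0 0 -0.03 0 0 0" --pt "0 0 -0.03 0 0 0" --pt "0 0 0 0 -9 0" --pt "0 0 0 0 -9 0" --pt "0 0 0 0 -9 0" --pt "0 0 0 0 -9 0" --pt "0 0 0 0 -8 0" --pt "0 0 0 0 0 0"

```text
time: 44.6
tool_pos: [538.9, -229.2, 218.4]
ee_rot: [0.134, 0.823, 0.401, -0.381]
wrist_force: [-0.3, -0.3, -1.5]
gripper_width: 0.627
```

Run:
```python
from h import *
s,r=go((600,-230,200),40)
c=s["tool_pos"]+r@[8.6,0,-12.1];a=r@[.71,.007,.704];print("bowl c",c,"axis",a, "tool-frame -z",r.T@[0,0,-1])
o=grab("g1")
cv2.imwrite("pics/g1.png",cv2.resize(o["side"][40:200,190:390],None,fx=3.5,fy=3.5))
```

```text
t 44.6 tcp [ 538.9 -229.2  218.4] F [-0.3 -0.3 -1.5] g 0.627
[[ 0.389  0.761 -0.52 ]
 [ 0.557 -0.643 -0.525]
 [-0.734 -0.086 -0.674]] q [-0.04  0.69  0.11  1.74  0.54  1.36 -0.89]
local m [ 0.0368  0.0486 -0.019 ] rows 2 each [ 0.0184  0.0243 -0.0095]
bowl c [ 548.50796635 -218.06370068  220.19804345] axis [-0.08466621  0.0215022  -0.99605938] tool-frame -z [0.73382229 0.08557808 0.6739297 ]
```

View pics/g1.png

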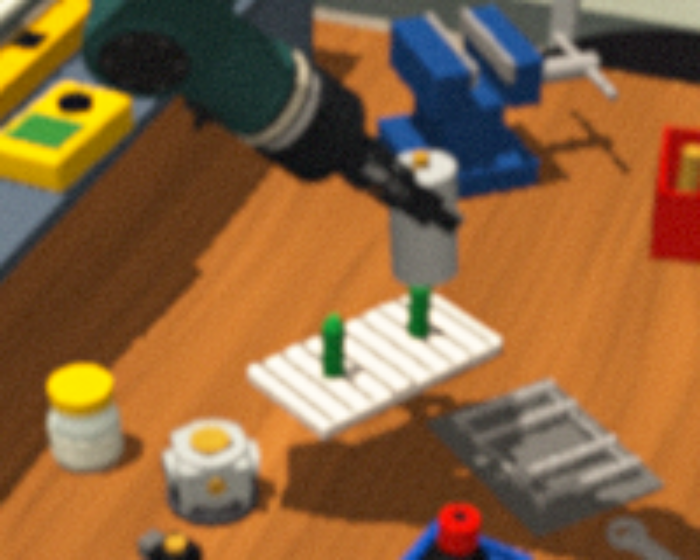

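Request:
arm_command --pt "0 0 0 -3.2 2.2 3.2" --pt "0 0 0 0 0 0"

```text
time: 44.95
tool_pos: [535.7, -237.0, 222.6]
ee_rot: [0.159, 0.84, 0.384, -0.348]
wrist_force: [-0.2, 0.6, -1.6]
gripper_width: 0.624
```

```bash
cat >> h.py <<'E'
def bowl(target=None):
    s,r=st();c=s["tool_pos"]+r@[8.6,0,-12.1];a=r@[.71,.007,.704];d=r.T@[0,0,-1]
    print("bowl c",np.round(c,1),"axis",np.round(a,3),"rot deg",np.round(np.degrees(np.cross([.71,.007,.704],d)),1))
    if target is not None:
        l=r.T@(np.asarray(target,float)-c)/1000;print("local",np.round(l,4), np.linalg.norm(l))
    print("down 10mm local",np.round(d*.01,4))
E
python3 - <<'E'
from h import *
bowl((638.4,-265.1,170))
E
```

```text
t 44.95 tcp [ 535.7 -237.   222.6] F [-0.2  0.6 -1.6] g 0.624
[[ 0.462  0.757 -0.462]
 [ 0.535 -0.654 -0.535]
 [-0.707  0.    -0.707]] q [-0.04  0.65  0.12  1.78  0.56  1.28 -0.96]
bowl c [ 545.2 -225.9  225. ] axis [ 0.008 -0.002 -1.   ] rot deg [ 0.3 -0.2 -0.3]
local [0.0611 0.0961 0.0168] 0.11507790816484277
down 10mm local [ 0.0071 -0.      0.0071]
```

Upright to within a degree. Move above peg 1 (bowl centre height ~170).

Request:
arm_command --pt "0.02 0.031 0.005 0 0 0" --pt "0.02 0.031 0.005 0 0 0" --pt "0.02 0.031 0.005 0 0 0" --pt "0 0 0 0 0 0"

```text
time: 45.45
tool_pos: [626.6, -281.7, 171.9]
ee_rot: [0.157, 0.843, 0.381, -0.347]
wrist_force: [-0.5, -0.6, -0.8]
gripper_width: 0.626
```

Run:
```python
from h import *
bowl((638.4,-265.1,150))
o=grab("g2")
cv2.imwrite("pics/g2.png",cv2.resize(o["side"][40:200,190:390],None,fx=3.5,fy=3.5))
```

```text
t 45.45 tcp [ 626.6 -281.7  171.9] F [-0.5 -0.6 -0.8] g 0.626
[[ 0.469  0.75  -0.465]
 [ 0.533 -0.661 -0.528]
 [-0.704 -0.    -0.71 ]] q [ 0.02  0.82  0.13  1.56  0.55  1.3  -0.89]
bowl c [ 636.3 -270.7  174.5] axis [ 0.011  0.002 -1.   ] rot deg [ 0.3 -0.5 -0.3]
local [ 0.0212 -0.0021  0.0134] 0.025176079900653518
down 10mm local [0.007  0.     0.0071]
```

View pics/g2.png

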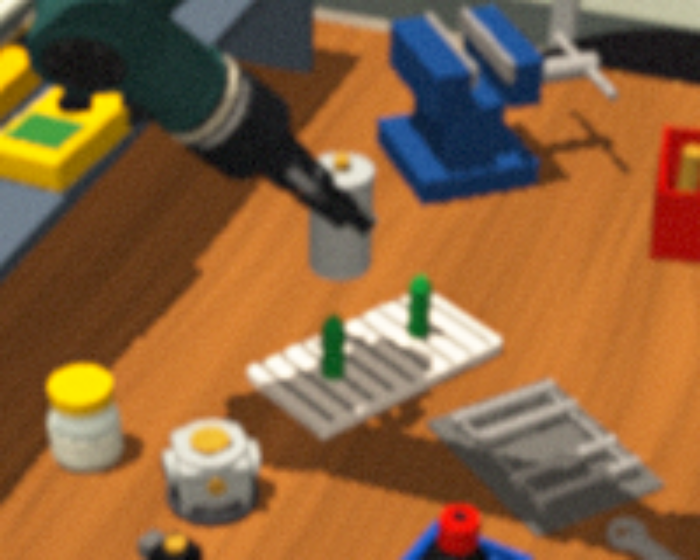

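Run:
```python
from h import *
t=cv2.imread("pics/g2_top.png");s=cv2.imread("pics/g2_side.png")
for n,im,roi in(("top",t,(380,150,480,215)),("side",s,(270,70,300,100))):
    for c in blobs(im,(12,90,90),(32,255,255),roi,3):
        u,a=cen(c);print(n,u,a,plane(n,*u,228))
cv2.imwrite("pics/g2t.png",cv2.resize(t[130:240,360:500],None,fx=5,fy=5))
print(proj("top",(636.3,-270.7,229)),proj("side",(636.3,-270.7,229)))
```

```text
top [404.57676349 208.54011065] 241.0 [ 540.54406822 -205.04184258  228.        ]
top [428.20512821 172.20512821] 13.0 [ 634.86346932 -268.96195333  228.        ]
top [423.41666667 161.72222222] 12.0 [ 662.58859988 -257.40185591  228.        ]
top [461.40763597 176.6763762 ] 2025.5 [ 622.24032829 -354.5271055   228.        ]
top [426.37333333 152.53333333] 12.5 [ 686.77455944 -265.84212263  228.        ]
side [272.4796748   97.15447154] 20.5 [ 647.65614045 -195.71113953  228.        ]
side [287.32856462  78.62136385] 349.5 [ 646.21559762 -305.88079261  228.        ]
[428.9559616  171.58732177] [286.17493133  84.69392882]
```

View pics/g2t.png

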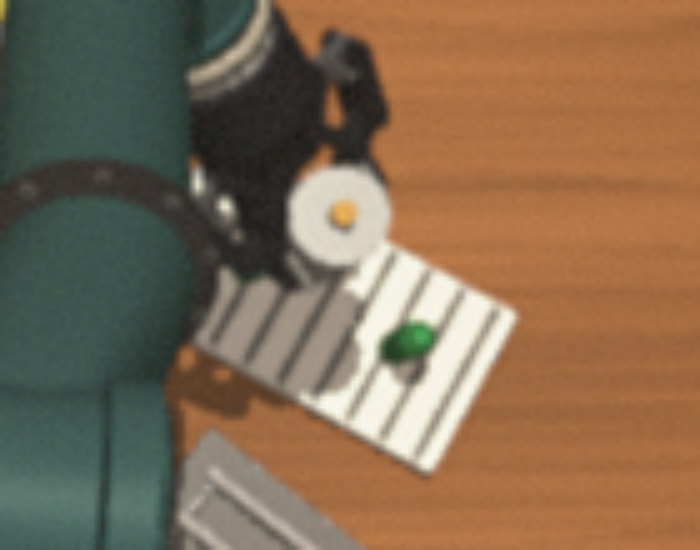

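Request:
arm_command --pt "0.004 -0.001 -0.004 0 0 0" --pt "0 0 0 0 0 0" --pt "0.011 0 0.011 0 0 0" --pt "0.01 0 0.01 0 0 0" --pt "0 0 0 0 0 0"

```text
time: 46.18
tool_pos: [626.7, -274.1, 143.4]
ee_rot: [0.156, 0.843, 0.381, -0.347]
wrist_force: [0.0, -0.2, -1.3]
gripper_width: 0.63
```

Run:
```python
from h import *
bowl((640,-266,70))
```

```text
t 46.17 tcp [ 626.7 -274.1  143.4] F [ 0.  -0.2 -1.3] g 0.63
[[ 0.469  0.751 -0.466]
 [ 0.535 -0.661 -0.527]
 [-0.703 -0.002 -0.711]] q [ 0.01  0.85  0.12  1.57  0.55  1.27 -0.92]
bowl c [ 636.3 -263.1  146. ] axis [ 0.01   0.004 -1.   ] rot deg [ 0.2 -0.5 -0.2]
local [0.0536 0.0048 0.0538] 0.07612862127441596
down 10mm local [0.007  0.     0.0071]
```

Request:
arm_command --pt "0 0.004 0 0 0 0" --pt "0 0 0 0 0 0" --pt "0.011 0 0.011 0 0 0" --pt "0.011 0 0.011 0 0 0" --pt "0 0 0 0 0 0"

```text
time: 46.8
tool_pos: [629.9, -276.9, 109.8]
ee_rot: [0.156, 0.843, 0.381, -0.347]
wrist_force: [-0.9, 0.4, -0.3]
gripper_width: 0.622
```

Run:
```python
from h import *
bowl((640,-266,70))
o=grab("g3")
a=cv2.resize(o["side"][60:190,230:340],None,fx=4.5,fy=4.5);cv2.imwrite("pics/g3.png",a)
for c in blobs(o["top"],(12,90,90),(32,255,255),(418,165,440,190),3):
        u,a=cen(c);print(u,a,plane("top",*u,166))
```

```text
t 46.8 tcp [ 629.9 -276.9  109.8] F [-0.9  0.4 -0.3] g 0.622
[[ 0.468  0.751 -0.466]
 [ 0.534 -0.661 -0.527]
 [-0.704 -0.002 -0.711]] q [ 0.01  0.9   0.12  1.56  0.55  1.24 -0.94]
bowl c [ 639.6 -265.9  112.3] axis [ 0.01   0.004 -1.   ] rot deg [ 0.2 -0.5 -0.2]
local [0.0299 0.0005 0.0299] 0.042319338099549096
down 10mm local [0.007  0.     0.0071]
[420.71014493 174.92753623] 11.5 [ 637.86779181 -264.44224783  166.        ]
[434.50809061 170.24595469] 103.0 [ 650.33629578 -302.22854141  166.        ]
```

View pics/g3.png

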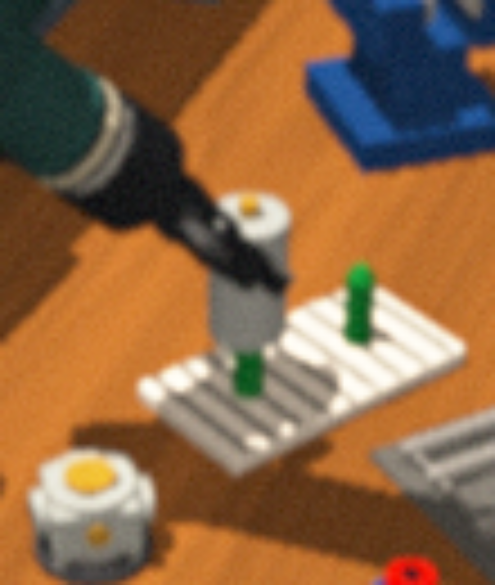

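Request:
arm_command --pt "0.011 0 0.011 0 0 0" --pt "0.011 0 0.011 0 0 0" --pt "0.007 0 0.007 0 0 0" --pt "0 0 0 0 0 0"

```text
time: 47.4
tool_pos: [631.1, -277.0, 67.3]
ee_rot: [0.157, 0.843, 0.381, -0.346]
wrist_force: [-0.1, 0.5, -1.4]
gripper_width: 0.624
```

Run:
```python
from h import *
bowl((639.5,-265.5,59))
```

```text
t 47.4 tcp [ 631.1 -277.    67.3] F [-0.1  0.5 -1.4] g 0.624
[[ 0.47   0.751 -0.464]
 [ 0.534 -0.661 -0.528]
 [-0.703  0.    -0.711]] q [ 0.01  0.95  0.12  1.57  0.56  1.19 -0.97]
bowl c [ 640.7 -266.1   69.8] axis [ 0.012  0.003 -1.   ] rot deg [ 0.3 -0.6 -0.3]
local [ 0.0073 -0.0013  0.008 ] 0.010927302079971888
down 10mm local [ 0.007  -0.      0.0071]
```

Request:
arm_command --pt "0.004 0 0.004 0 0 0" --pt "0.002 0 0.002 0 0 0" --pt "0 0 0 0 0 0"

```text
time: 47.78
tool_pos: [631.6, -277.0, 59.3]
ee_rot: [0.157, 0.843, 0.381, -0.346]
wrist_force: [0.8, 1.1, -1.3]
gripper_width: 0.627
```

Run:
```python
from h import *
bowl((639.5,-265.5,59))
o=grab("g4")
a=cv2.resize(o["side"][60:190,230:340],None,fx=4.5,fy=4.5);cv2.imwrite("pics/g4.png",a)
```

```text
t 47.77 tcp [ 631.6 -277.    59.3] F [ 0.8  1.1 -1.3] g 0.627
[[ 0.47   0.751 -0.464]
 [ 0.533 -0.661 -0.528]
 [-0.703  0.001 -0.711]] q [ 0.01  0.96  0.12  1.56  0.56  1.18 -0.98]
bowl c [ 641.3 -266.1   61.9] axis [ 0.013  0.002 -1.   ] rot deg [ 0.3 -0.6 -0.3]
local [ 0.0015 -0.0017  0.0026] 0.003410217778659112
down 10mm local [ 0.007  -0.      0.0071]
```

View pics/g4.png

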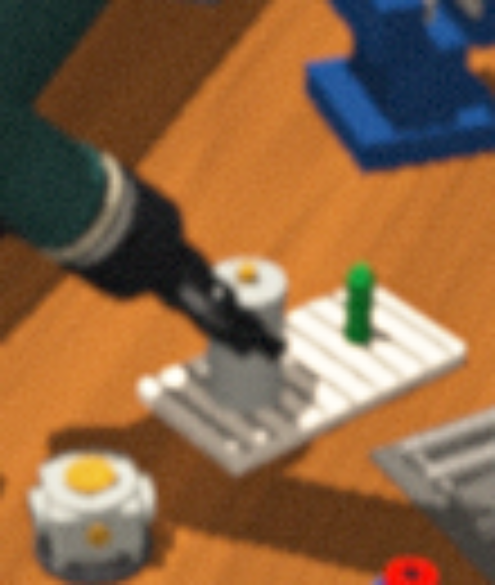

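Nearly down: ease the last millimetres until contact shows.

Request:
arm_command --pt "0.001 -0.001 0.001 0 0 0" --pt "0.001 0 0.001 0 0 0" --pt "0 0 0 0 0 0"

```text
time: 48.25
tool_pos: [631.6, -277.0, 59.2]
ee_rot: [0.158, 0.843, 0.38, -0.346]
wrist_force: [-0.0, 0.4, -0.4]
gripper_width: 0.627
```

Run:
```python
from h import *
bowl((639.5,-265.5,59))
```

```text
t 48.25 tcp [ 631.6 -277.    59.2] F [-0.   0.4 -0.4] g 0.627
[[ 0.471  0.75  -0.463]
 [ 0.531 -0.661 -0.53 ]
 [-0.704  0.004 -0.71 ]] q [ 0.01  0.96  0.13  1.56  0.56  1.18 -0.98]
bowl c [ 641.3 -266.    61.8] axis [ 0.014 -0.    -1.   ] rot deg [ 0.4 -0.5 -0.4]
local [ 0.0014 -0.0017  0.0025] 0.0033637788413421166
down 10mm local [ 0.007  -0.      0.0071]
```

Request:
arm_command --pt "0.002 0 0.002 0 0 0" --pt "0 0 0 0 0 0"

```text
time: 48.5
tool_pos: [631.8, -276.9, 59.2]
ee_rot: [0.159, 0.843, 0.38, -0.347]
wrist_force: [-0.3, -0.3, -2.0]
gripper_width: 0.63
```

Request:
arm_command --pt "0 0 0 0 0 0" --pt "0 0 0 0 0 0" --pt "0 0 0 0 0 0" --pt "0 0 0 0 0 0" --grip 1

```text
time: 49.0
tool_pos: [631.2, -277.3, 57.7]
ee_rot: [0.158, 0.843, 0.38, -0.348]
wrist_force: [0.8, -0.7, -0.3]
gripper_width: 1.005
```

Run:
```python
from h import *
bowl()
o=grab("g5")
a=cv2.resize(o["side"][60:190,230:340],None,fx=4.5,fy=4.5);cv2.imwrite("pics/g5.png",a)
```

```text
t 49.0 tcp [ 631.2 -277.3   57.7] F [ 0.8 -0.7 -0.3] g 1.005
[[ 0.47   0.75  -0.465]
 [ 0.53  -0.661 -0.531]
 [-0.706  0.003 -0.708]] q [ 0.01  0.96  0.13  1.56  0.56  1.18 -0.98]
bowl c [ 640.8 -266.3   60.2] axis [ 0.011 -0.002 -1.   ] rot deg [ 0.4 -0.3 -0.4]
down 10mm local [ 0.0071 -0.      0.0071]
```

View pics/g5.png

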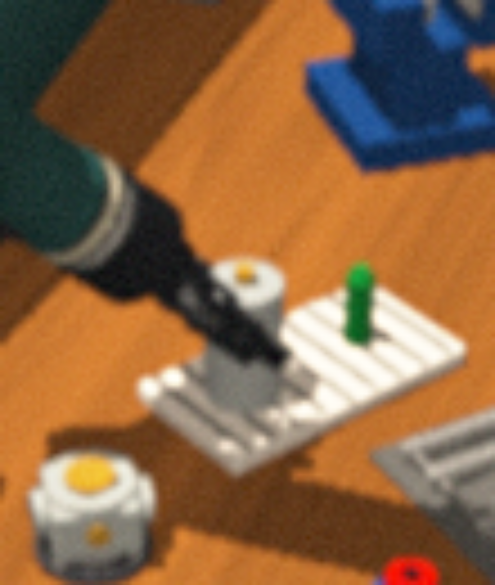

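Released and standing. Withdraw along tool −z.

Request:
arm_command --pt "0 0 -0.02 0 0 0" --pt "0 0 -0.03 0 0 0" --pt "0 0 -0.03 0 0 0" --pt "0 0 -0.03 0 0 0" --pt "-0.04 0 -0.02 0 0 0" --pt "-0.04 0 -0.02 0 0 0" --pt "0 0 0 0 0 0"

```text
time: 49.98
tool_pos: [670.7, -231.8, 230.9]
ee_rot: [0.159, 0.843, 0.382, -0.343]
wrist_force: [1.0, 0.1, -0.2]
gripper_width: 0.998
```

Run:
```python
from h import *
st()
o=grab("h1")
cv2.imwrite("pics/h1.png",cv2.resize(o["side"][80:300,190:390],None,fx=2.7,fy=2.7))
cv2.imwrite("pics/h1t.png",cv2.resize(o["top"][130:280,220:480],None,fx=3,fy=3))
```

```text
t 49.98 tcp [ 670.7 -231.8  230.9] F [ 1.   0.1 -0.2] g 0.998
[[ 0.472  0.754 -0.456]
 [ 0.536 -0.657 -0.531]
 [-0.7    0.006 -0.714]] q [-0.04  0.79  0.11  1.43  0.52  1.45 -0.86]
```

View pics/h1.png

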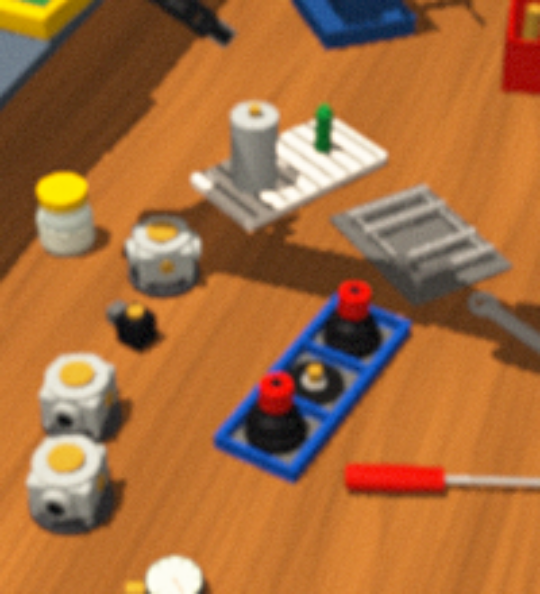

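View pics/h1t.png

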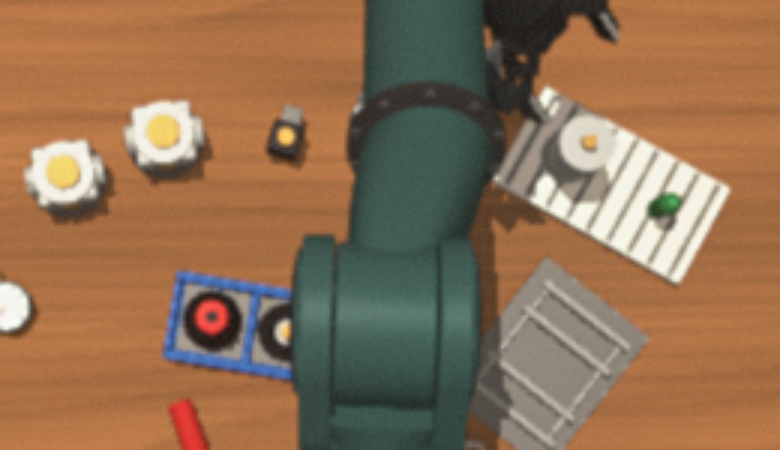

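Run:
```python
from h import *
o={n:cv2.imread(f"pics/h1_{n}.png") for n in("top","side")}
def f(n,lo,hi,roi,z,am=4):
    for c in blobs(o[n],lo,hi,roi,am):
        u,a=cen(c);print(n,np.round(u,1),a,np.round(plane(n,*u,z)[:2],1))
print("knobs side @z60");f("side",(0,160,100),(8,255,255),(270,180,340,250),62)
print("knob top @73");f("top",(0,120,100),(8,255,255),(280,220,300,245),71)
print("hub mid");f("side",(15,120,100),(30,255,255),(295,210,320,228),28)
print("nipple @114");f("side",(12,110,100),(30,255,255),(270,110,300,128),112,3);f("top",(12,110,100),(30,255,255),(408,170,425,185),112,3)
for b in((286.5,218.6),):pass
# holes in side view: dark spot within knob
g=cv2.cvtColor(o["side"],cv2.COLOR_BGR2HSV)
cv2.imwrite("pics/h2.png",cv2.resize(o["side"][175:260,265:350],None,fx=7,fy=7,interpolation=2))
# regs/gauge/coil vs start
s0=cv2.imread("pics/side0.png");t0=cv2.imread("pics/top0.png")
for nm,n,im0,roi in(("gauge","side",s0,(235,280,270,312)),("coil","side",s0,(225,185,250,212)),("regs","side",s0,(195,225,235,275)),("open","side",s0,(232,155,268,195))):
    x0,y0,x1,y1=roi;r=cv2.matchTemplate(o[n][y0-8:y1+8,x0-8:x1+8],im0[y0:y1,x0:x1],cv2.TM_CCOEFF_NORMED);_,v,_,l=cv2.minMaxLoc(r);print(nm,v,l[0]-8,l[1]-8)
```

```text
knobs side @z60
side [291.9 225.1] 121.0 [480.5  90.7]
side [320.9 189.7] 130.0 [454.9 -63. ]
knob top @73
top [290.1 235.2] 95.0 [481.9  92.3]
hub mid
side [306.2 217.1] 29.0 [467.2  17.4]
nipple @114
side [284.9 116.4] 324.0 [ 645.4 -286.9]
top [416.1 176.8] 10.0 [ 641.4 -264.5]
gauge 0.9981300830841064 0 0
coil 0.9816890358924866 0 0
regs 0.32900819182395935 2 -6
open 0.8014851212501526 0 0
```

View pics/h2.png

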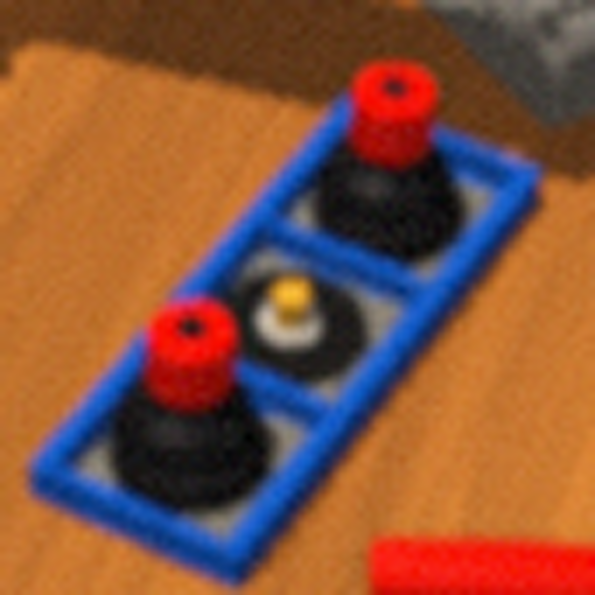

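Run:
```python
from h import *
o={n:cv2.imread(f"pics/h1_{n}.png") for n in("top","side")}
for c in blobs(o["top"],(12,110,100),(30,255,255),(225,160,290,200),10):
    u,a=cen(c);print(a,plane("top",*u,63))
for n,(u,v) in(("hole3",(395,88)),("hole1",(192,327))):print(n,plane("side",u/7+265-.43,v/7+175-.43,73))
print(plane("top",290.1-.2,235.2-.2,73))
```

```text
70.5 [624.51586013 235.59398019  63.        ]
1916.0 [653.28690402 174.2113133   63.        ]
hole3 [454.59364411 -60.82189255  73.        ]
hole1 [481.28801027  88.36401933  73.        ]
[482.35056882  92.83655108  73.        ]
```

Run:
```python
from h import *
print(plane("top",164/3+220-.33,131/3+130-.33,63))
print(ctrl.hand_in())
```

```text
[663.49894736 136.7382661   63.        ]
the job is handed in; nothing more can be done
None
```

The filter-regulators are stripped down and I have handed the job in, at about 50 s of the 210 s allowed; hand-in reports no verdict.

**What I did**
- **Diaphragms:** a black diaphragm lies in each of the three tray pockets. I left the green look-alike alone.
- **Bonnets:** only two were present. They stand upright over the diaphragms in the two end pockets.
- **Bowl:** only one was present. It is upside down over one of the two drying pegs, with its rim on the drip board.

**What the last checks showed**
- **Tray:** in the last pictures both bonnet knobs and the visible diaphragm hub were within about 5 mm of their pocket centres, against a limit of 12 mm. The bonnets looked upright.
- **Bowl:** its nipple was about 3 mm from the peg axis in the top view, against a limit of 17 mm. The tool pose put its tilt under 1°.
- **Bystanders and bodies:** gauge and coil matched the first picture with no shift. The two regulators I opened were within about 3 mm of where they started.
- **Clear of everything:** the gripper had been backed off and was touching nothing.

**Checks that were weak or failed**
- The side-view colour check on the bowl's nipple was unusable because it picked up the wood; the top view is the only measurement.
- The side-view match for the two opened regulators failed, as their bonnets were gone. I measured their brass bosses in the top view instead, picking one by eye.
- The match for the regulator that was already open was weaker (0.80), probably because of the arm's shadow, but showed no shift.
- The arm hid part of the tray in the last top view, so the far bonnet and middle diaphragm were checked from the side only.
- Seating heights come from the tool height at release and the pictures. I had no direct measurement of them.

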